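# Ice from the bin to the ice bucket

### The arm

A 6-joint arm with a two-finger parallel gripper is mounted at the origin on the work surface. World frame = base frame: x ahead of the robot, y to its left, z up, the work surface at z = 0. Lengths are in m, angles in degrees, forces in N, time in s.
With the tool pointing down it reaches from about 0.4 to 0.825 m from the base axis. Payload 7 kg.
Tool frame: the origin (TCP) lies midway between the tips of the shut fingers; the grasp point (between the pads) lies 19 mm behind it; z points along the fingers, y is the line along which they close (so a half turn about z gives the same grasp; the last joint's range is limited). The gripper opens to 85 mm and grips with 20 to 120 N. Pads are 22 mm wide; open, the fingers measure 114 mm over their backs; the gripper's body (76 mm by 85 mm) begins 54 mm behind the grasp point. The pads swing forward as they close: fully open they stand 13 mm farther back than shut.
Start: joints at [-57.634, 20.546, 0.682, 0, -70.136, -16.507], TCP at [0.184, -0.649, 0.231] pointing down, gripper open.
Joint ranges: [-176.03, 176.03], [-82.01, 121.73], [-58.28, 71.71], [-173.87, 95.51], [-174.79, -0.11], [-173.66, 173.66]. Speed limits (degrees/s): [136.94, 136.94, 172.46, 180, 180, 180].

### API

Orientations are given as [roll, pitch, yaw] about the fixed x, y, z axes, in that order (R = Rz(yaw) Ry(pitch) Rx(roll)).
In Python, from bench import robot, imaging gives the robot as it stands.
- The arm moves only by the tool jog_arm, never from a script. Its argument "increments" is a list of rows, each an object with "slide": the shift along the tool's x, y, z in mm, a list of three; "angular": the turn, a rotation vector about the tool's x, y, z in rad, a list of three; "jaw": the opening, from 0 (shut) to 1 (fully open). A call has 1 to 5 rows; each row is the pose to reach, as a shift and turn from the pose commanded when the call began, along the tool's axes at that moment; what a row does not reach only later rows make up. A row lasts 1/10 s, in which the tool goes at most 50 mm and 8.59 degrees, less where a joint would pass 70% of its speed; a pose out of reach is approached as far as the arm can. A call with a gripper value outside its range is refused whole. The fingers move at their own pace and stop on an object; "grip_force" is the grip in N (left out, the last holds). Time passes only in rows, so rows that repeat a pose let the fingers close. It gives the time, the measured TCP pose, the force, the opening and the grip force at its end, in the units of the state.
- robot.sense(): the state, without advancing time (a new reading comes with each control period).
- imaging.camera(name): name is "scene" or "top"; returns the picture (480x640x3 uint8, blue, green, red); there is no depth.
- imaging.camera_params(name): a dict with "intrinsics" (3x3 intrinsics, pixels), "dist_coeffs" ([k1, k2, p1, p2, k3] as OpenCV has them; the pictures are not rectified), "extrinsics" (4x4, takes a point from world to camera coordinates). Camera axes: x right, y down, z forward; pixel columns grow to the right and rows downward; lengths in m; the calibration is good to about 2 mm. A picture is of the moment at which its call begins. camera_params takes no time and is no camera call.
- robot.close_job(): hands the job in; it is judged then, once.
The state is a dict: "time_s": time; "joint_pos": joint angles; "dq": joint speeds; "joint_efforts": joint torques, N m; "position": TCP position; "ee_rot": TCP orientation; "ft_force": force on the tool from outside, world axes, zero at the start; "wrist_torque": the same for the moment, N m; "grip_width": finger opening in m; "gripper_force": force on a finger pad.
Only numpy, scipy, OpenCV 4.12 (cv2) and the standard library are available. Lean on these libraries where they do the work, as an engineer would, in place of code of your own. Each camera call takes 0.05 s, during which the arm holds its last target. There are 200 camera calls.

### The job

Use the scoop to put at least three ice cubes from the steel ice bin into the ice bucket, leaving none on the counter, and then set the empty scoop back flat in its black rest, square in the pocket. Handle the ice with the scoop only, never with the gripper; leave the bucket standing about where it is and do not knock over or push away the other bar things.

Things in the scene. Friction and masses are not known exactly. Their poses are not given: they have to be found in the camera images.
- scoop: aluminium scoop, 0.16 kg: flat rectangular bowl 95 (x) x 90 (y), sides 38 high, back 45 high, all 3 thick, open on top and at the mouth (+x). Flat-sided bar handle 20 wide (y), 16 thick, 110 long, rising backwards at 35 deg from the back wall's top (x -45, z 42) to x -135, z 105. Origin: centre of the bowl's underside; z up. Starts in its rest, mouth to the rest's +x
- scoop_grip (a point): grip point on the scoop's handle, 65 mm along it, at (-98, 0, 79) mm in the scoop's frame; grip it here across y (20 mm wide)
- scoop_lip (a point): middle of the scoop's front lower edge, at (47.5, 0, 0) mm in the scoop's frame
- rest: black plastic scoop rest fixed to the counter, 135 x 130 slab with a raised rim 14 high round a rectangular pocket 105 (x) x 100 (y); pocket floor 4 above the counter. Origin: centre of its underside; x along the pocket's long side. The scoop lies in it with its origin over the rest's origin
- bin: open steel ice bin fixed to the counter: inside 250 (x) x 106 (y), walls 4 thick, rim 55 above the counter, inner floor 4 above the counter. Origin: centre of its underside; x along its length. The ice lies in its +x half, the -x half is empty
- bucket: round open steel ice bucket, loose, 0.9 kg, rim radius 80, 110 high, wall 4, with two small loop handles at the sides. Origin: centre of its underside, z up
- ice0: ice cube, 36 mm edges, well rounded, slippery, about 42 g; origin at its centre
- ice1: ice cube, 36 mm edges, well rounded, slippery, about 42 g; origin at its centre
- ice2: ice cube, 36 mm edges, well rounded, slippery, about 42 g; origin at its centre
- ice3: ice cube, 36 mm edges, well rounded, slippery, about 42 g; origin at its centre
- shaker: steel cocktail shaker, loose, 84 across, 192 high; origin: centre of its foot; not part of the job
- wine: green wine bottle, loose, 74 across, 240 high; origin: centre of its foot; not part of the job
- jigger: small brass jigger, loose, 42 across, 72 high; origin: centre of its foot; not part of the job
- tumbler: glass tumbler, loose, 80 across, 90 high; origin: centre of its foot; not part of the job

How it is judged:
By the outcome, as a careful person would: the job done as asked, in the order asked, and still so for the second after the job is handed in, with the robot touching nothing.
It also fails if it takes over 66 s, if anything falls off the work surface, if the arm or the gripper's body presses on something with over 40 N, if the wrist force passes 120 N, or if a joint passes its speed limit or range.

## Working session

There is one attempt and no reset: what is moved stays moved. The work goes in short steps, Python scripts to look and compute and a tool call to move; the robot and the scene stay as the last step left them, time stands still between calls to the robot, and variables do not carry over. Pictures are saved under pics/ and viewed, at most 10 in all, crops included, and the job is handed in when it is done.

Besides the shell and the picture viewer there is one more tool, called after "Call:" by a JSON object that holds its "api" and its "payload". jog_arm: Moves the arm, as the interface text tells. Its arguments: {"type":"object","properties":{"increments":{"type":"array","items":{"type":"object","properties":{"slide":{"type":"array","items":{"type":"number"}},"angular":{"type":"array","items":{"type":"number"}},"jaw":{"type":"number"}}}},"grip_force":{"type":"number"}},"required":["increments"]}

```bash
ls; mkdir -p pics; python3 - <<'E'
from bench import robot, imaging
import cv2, numpy as np
for n in ("scene","top"):
    cv2.imwrite(f"pics/{n}0.png",imaging.camera(n))
    p=imaging.camera_params(n); print(n,np.round(p["intrinsics"],1).tolist(),np.round(p["dist_coeffs"],3).tolist(),np.round(p["extrinsics"],3).tolist())
print(robot.sense())
E
```

```text
pics
scene [[527.7, 0.0, 321.4], [0.0, 527.7, 250.9], [0.0, 0.0, 1.0]] [0.05, 0.0, 0.0, 0.0, 0.0] [[0.85, 0.527, -0.009, -0.523], [0.312, -0.518, -0.797, -0.109], [-0.425, 0.674, -0.605, 1.225], [0.0, 0.0, 0.0, 1.0]]
top [[598.2, 0.0, 312.8], [0.0, 598.2, 247.5], [0.0, 0.0, 1.0]] [-0.102, 0.0, 0.0, 0.0, 0.0] [[-0.027, -1.0, 0.002, 0.001], [-0.991, 0.027, -0.134, 0.603], [0.134, -0.005, -0.991, 1.088], [0.0, 0.0, 0.0, 1.0]]
{'time_s': 0.1, 'joint_pos': array([-5.76346815e+01,  2.05870635e+01,  6.38747490e-01, -1.85093178e-02,
       -7.01358266e+01, -1.65076394e+01]), 'dq': array([ 0.03502214, -0.15956336,  0.08997815,  0.09506326, -0.01088088,
       -0.06602707]), 'joint_efforts': array([ 4.40361810e-04, -5.84765697e+01,  2.94109118e+01,  6.95450351e+00,
       -3.20964529e-03,  1.03621355e-05]), 'position': array([ 0.18431001, -0.64889646,  0.23045587]), 'ee_rot': array([ 1.79914381e+02, -7.22716944e-03, -1.64148618e+02]), 'ft_force': array([ 0.19583567, -0.3482112 , -0.84608112]), 'wrist_torque': array([0.02821248, 0.03524157, 0.03011447]), 'gripper_force': 0.0, 'grip_width': 0.08522933293907613}
```

View pics/scene0.png

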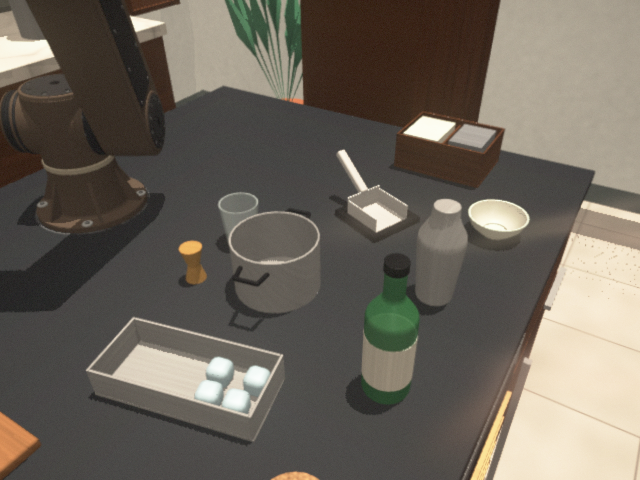

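View pics/top0.png

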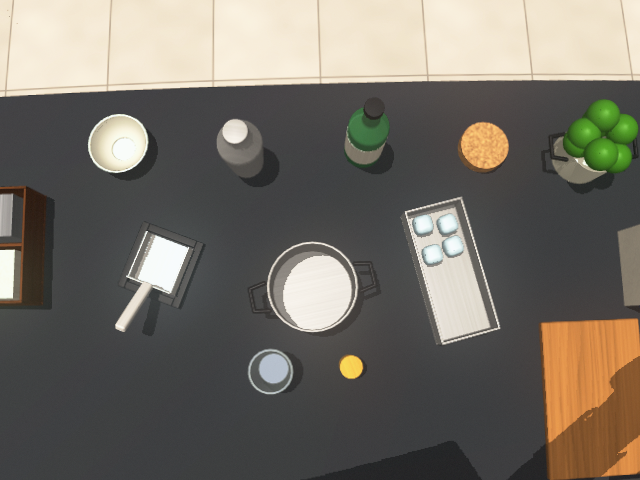

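The scene view shows the scoop in its rest (375,210), bucket (275,260) and bin with four cubes (235,385). In the top view the rest is near (162,263), the bucket at (312,287), and the bin spans (403,212)–(499,328) with the ice at its far end. I'll zoom in on the edges next.

```bash
cat > h.py <<'E'
import numpy as np, cv2
from bench import robot, imaging
from scipy.spatial.transform import Rotation as R
def ray(n,px):
    p=imaging.camera_params(n); K=np.array(p["intrinsics"]);D=np.array(p["dist_coeffs"]);T=np.array(p["extrinsics"])
    u=cv2.undistortPoints(np.array(px,float).reshape(-1,1,2),K,D)[:,0]
    d=np.c_[u,np.ones(len(u))]@T[:3,:3]; return -T[:3,:3].T@T[:3,3],d
def cast(n,px,z):
    c,d=ray(n,px); return c+d*((z-c[2])/d[:,2])[:,None]
def proj(n,X):
    p=imaging.camera_params(n);T=np.array(p["extrinsics"])
    return cv2.projectPoints(np.array(X,float).reshape(-1,3),cv2.Rodrigues(T[:3,:3])[0],T[:3,3],np.array(p["intrinsics"]),np.array(p["dist_coeffs"]))[0][:,0]
E
python3 - <<'E'
import cv2,numpy as np
im=cv2.imread("pics/top0.png")
a=cv2.resize(im[190:350,395:505],None,fx=3.6,fy=3.6,interpolation=cv2.INTER_CUBIC)
b=cv2.resize(im[215:340,105:215],None,fx=3.6,fy=3.6,interpolation=cv2.INTER_CUBIC)
c=np.zeros((576,796,3),np.uint8); c[:,:396]=a[:576]; c[:450,400:]=b
cv2.imwrite("pics/zoom.png",c)
hsv=cv2.cvtColor(im,cv2.COLOR_BGR2HSV)
m=((hsv[...,0]>85)&(hsv[...,0]<115)&(hsv[...,1]>20)&(hsv[...,2]>120)).astype(np.uint8)
m[:, :395]=0; m[:,505:]=0; m[:190]=0;m[350:]=0
n,l,s,ce=cv2.connectedComponentsWithStats(m)
for i in range(1,n):
    if s[i,4]>40: print(s[i],ce[i])
E
```

```text
[413 215  20  20 118] [421.40677966 225.83050847]
[437 214  21  20 101] [444.51485149 226.11881188]
[442 236  21  20  99] [449.08080808 247.83838384]
[422 245  20  20  92] [428.97826087 256.30434783]
```

View pics/zoom.png

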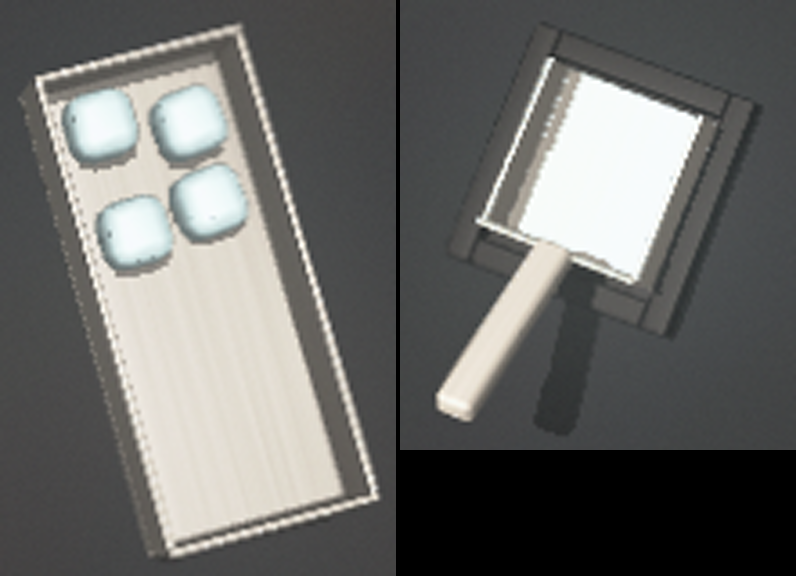

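The zoom shows the bin rim corners at zoom pixels (36,80), (239,28), (378,497) and (170,555). The rest corners are at (543,25), (758,103), (668,335) and (450,250), the handle end is at (457,405), and the cubes lie 2x2 in the far half.

```bash
python3 - <<'E'
from h import *
np.set_printoptions(precision=4,suppress=True)
z=lambda P,o: np.array(P,float)/3.6+np.array(o)-0.36
B=cast("top",z([(36,80),(239,28),(378,497),(170,555)],(395,190)),.055); print("bin",B[:,:2])
d=lambda a,b: np.linalg.norm(a-b)*1e3
print([round(d(B[i],B[(i+1)%4])) for i in range(4)],"exp 114,258")
bc=B.mean(0); v=B[0]-B[3]+B[1]-B[2]; by=np.degrees(np.arctan2(v[1],v[0])); print("bin c",bc,"yaw",by)
S=cast("top",z([(143,25),(358,103),(268,335),(50,250)],(105,215)),.014); print([round(d(S[i],S[(i+1)%4])) for i in range(4)],"exp 130,135")
sc=S.mean(0); v=S[0]-S[3]+S[1]-S[2]; sy=np.degrees(np.arctan2(v[1],v[0])); print("rest c",sc,"yaw",sy)
# scoop top corners: back wall top z .049, sides .042
Q=cast("top",z([(81,222),(235,281)],(105,215)),.049);F=cast("top",z([(152,59),(305,118)],(105,215)),.042)
print("scoop back",Q[:,:2],"front",F[:,:2],d(Q[0],Q[1]),d(F[0],F[1]),d(Q[0][:2],F[0][:2]))
v=F.mean(0)-Q.mean(0); print("scoop c",((F.mean(0)+Q.mean(0))/2),"yaw",np.degrees(np.arctan2(v[1],v[0])))
H=cast("top",z([(57,405)],(105,215)),.109)[0]; print("handle end",H)
I=cast("top",z([(101,124),(190,121),(209,202),(135,234)],(395,190)),.03)-bc
c,s=np.cos(np.radians(by)),np.sin(np.radians(by)); print("ice in bin mm",1e3*np.c_[I[:,0]*c+I[:,1]*s,-I[:,0]*s+I[:,1]*c])
im=cv2.imread("pics/top0.png")
E=cast("top",[(267,287),(358,287),(312,242),(312,331)],.11); print("bucket",E[:,:2])
# cross-check predicted points in scene view
X=lambda x,y,zz,c,a: [c[0]+x*np.cos(np.radians(a))-y*np.sin(np.radians(a)),c[1]+x*np.sin(np.radians(a))+y*np.cos(np.radians(a)),zz]
print("scene handle end",proj("scene",[X(-.135,0,.109,sc,sy),X(.0475,.045,.042,sc,sy),X(.0475,-.045,.042,sc,sy)]),"bin corners",proj("scene",B))
E
```

```text
bin [[ 0.6638 -0.19  ]
 [ 0.689  -0.2991]
 [ 0.4416 -0.357 ]
 [ 0.4159 -0.2473]]
[112, 254, 113, 254] exp 114,258
bin c [ 0.5526 -0.2733  0.055 ] yaw 13.098451861395315
[127, 133, 128, 131] exp 130,135
rest c [0.5822 0.2785 0.014 ] yaw -21.912786068059262
scoop back [[0.5565 0.3348]
 [0.5238 0.2533]] front [[0.6428 0.2998]
 [0.6091 0.218 ]] 87.75500716172319 88.4931446870951 93.08878690526214
scoop c [0.5831 0.2765 0.0455] yaw -22.247248069148007
handle end [0.4613 0.3273 0.109 ]
ice in bin mm [[ 99.1917  23.7047]
 [ 88.6928 -23.2032]
 [ 44.1378 -20.6947]
 [ 37.7324  22.5527]]
bucket [[ 0.5256  0.0673]
 [ 0.5212 -0.0924]
 [ 0.6032 -0.0139]
 [ 0.4468 -0.0096]]
scene handle end [[338.2005 151.161 ]
 [406.7889 204.7155]
 [374.8035 218.8659]] bin corners [[281.1711 353.9482]
 [248.732  415.7712]
 [ 86.176  369.418 ]
 [133.3182 316.4403]]
```

```bash
python3 - <<'E'
from h import *
im=cv2.imread("pics/scene0.png")
def pts(c,a,L): 
    r=R.from_euler('z',a,degrees=True); return r.apply(np.array(L,float)/1e3)+[c[0],c[1],0]
P=np.r_[proj("scene",pts((.5526,-.2733),13.1,[(129,57,55),(129,-57,55),(-129,-57,55),(-129,57,55)])),
 proj("scene",pts((.5826,.2775),-22,[(67.5,65,14),(67.5,-65,14),(-67.5,-65,14),(-67.5,65,14),(-135,0,109),(47.5,45,42),(47.5,-45,42)]))]
def crop(x,y,w,h,f):
    c=cv2.resize(im[y:y+h,x:x+w],None,fx=f,fy=f,interpolation=cv2.INTER_CUBIC)
    for p in P: cv2.drawMarker(c,tuple(int(v) for v in (p-[x,y]+.5)*f),(0,0,255),cv2.MARKER_CROSS,9,1)
    return c
cv2.imwrite("pics/chk.png",np.hstack([crop(80,310,215,130,2),crop(320,135,110,130,2)]))
E
```

```text
(no output)
```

View pics/chk.png

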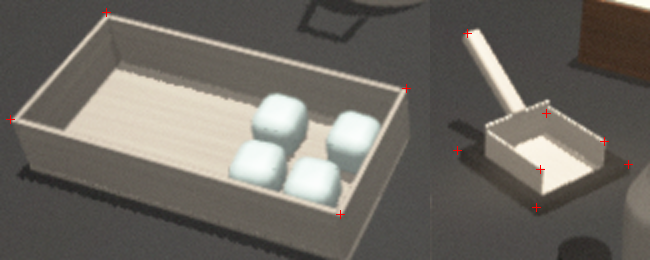

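Both views agree: the rest is at (0.583, 0.278), yaw -22°; the bin at (0.553, -0.273), yaw 13°; and the bucket at (0.525, -0.012). Next I'll plan the approach to the handle.

```bash
cat >> h.py <<'E'
REST=np.array([.5826,.2775,.004]);RY=-22.; BIN=np.array([.5526,-.2733,.004]);BY=13.1; BUCK=np.array([.525,-.012,0]); TILT=20.
def tool(yaw,p): return R.from_euler('xyz',[180,p,yaw],degrees=True)
def scoop2tcp(o,yaw,pitch,back=0):
    "TCP pose for scoop origin o, yaw, nose-down pitch; back = mm drawn back along the tool axis"
    s=R.from_euler('xyz',[0,pitch,yaw],degrees=True); t=tool(yaw,pitch-TILT)
    return np.array(o)+s.apply([-.098,0,.079])+t.apply([0,0,.019-back/1e3]),t
def binpt(x,y,z): return BIN*[1,1,0]+R.from_euler('z',BY,degrees=True).apply([x/1e3,y/1e3,0])+[0,0,z/1e3]
def cur():
    s=robot.sense(); return np.array(s["position"]),R.from_euler('xyz',s["ee_rot"],degrees=True)
def plan(wps,start=None):
    p,r=start or cur()
    for q,t in wps:
        d=r.inv().apply(q-p)*1e3; w=(r.inv()*t).as_rotvec()
        print("slide",np.round(d).astype(int).tolist(),"ang",np.round(w,3).tolist(),"| to",np.round(q,3),"| %.0f mm %.0f deg"%(np.linalg.norm(d),np.degrees(np.linalg.norm(w))))
        p,r=q,t
E
python3 - <<'E'
from h import *
a=np.array
plan([(a([.38,-.50,.35]),tool(-130,0)),(a([.50,-.28,.35]),tool(-96,0)),(a([.52,-.03,.35]),tool(-62,0)),(a([.48,.17,.32]),tool(-30,-8)),scoop2tcp(REST,RY,0,90),scoop2tcp(REST,RY,0)])
E
```

```text
slide [-229, 90, -119] ang [0.001, 0.0, -0.596] | to [ 0.38 -0.5   0.35] | 273 mm 34 deg
slide [-246, 49, 0] ang [-0.0, 0.0, -0.593] | to [ 0.5  -0.28  0.35] | 251 mm 34 deg
slide [-251, 6, 0] ang [-0.0, 0.0, -0.593] | to [ 0.52 -0.03  0.35] | 251 mm 34 deg
slide [-195, -59, 30] ang [0.039, 0.136, -0.558] | to [0.48 0.17 0.32] | 206 mm 33 deg
slide [-109, -127, 157] ang [0.034, 0.209, -0.136] | to [0.469 0.323 0.15 ] | 229 mm 14 deg
slide [0, 0, 90] ang [0.0, 0.0, 0.0] | to [0.498 0.312 0.065] | 90 mm 0 deg
```

Call:
{"api": "jog_arm", "payload": {"increments": [{"slide": [-45,18,-24],"angular": [0,0,-0.12],"jaw": 0.6},{"slide": [-90,36,-48],"angular": [0,0,-0.24],"jaw": 0.6},{"slide": [-135,54,-72],"angular": [0,0,-0.36],"jaw": 0.6},{"slide": [-180,72,-95],"angular": [0,0,-0.48],"jaw": 0.6},{"slide": [-210,83,-110],"angular": [0,0,-0.596],"jaw": 0.6}]}}

```text
time_s: 0.6
position: [0.3639, -0.5112, 0.3415]
ee_rot: [180.0, 0.0, -129.7]
ft_force: [0.4, -0.3, 0.3]
grip_width: 0.0513
gripper_force: 0.0
```

Call:
{"api": "jog_arm", "payload": {"increments": [{"slide": [-49,10,0],"angular": [0,0,-0.12],"jaw": 0.6},{"slide": [-98,20,0],"angular": [0,0,-0.24],"jaw": 0.6},{"slide": [-147,30,0],"angular": [0,0,-0.36],"jaw": 0.6},{"slide": [-196,40,0],"angular": [0,0,-0.48],"jaw": 0.6},{"slide": [-244,49,0],"angular": [0,0,-0.593],"jaw": 0.6}]}}

```text
time_s: 1.1
position: [0.4826, -0.2922, 0.3407]
ee_rot: [180.0, 0.0, -95.7]
ft_force: [0.3, -0.2, -0.4]
grip_width: 0.0511
gripper_force: 0.0
```

Call:
{"api": "jog_arm", "payload": {"increments": [{"slide": [-49,1,0],"angular": [0,0,-0.12],"jaw": 0.6},{"slide": [-98,2,0],"angular": [0,0,-0.24],"jaw": 0.6},{"slide": [-147,3,0],"angular": [0,0,-0.36],"jaw": 0.6},{"slide": [-196,5,0],"angular": [0,0,-0.48],"jaw": 0.6},{"slide": [-245,6,0],"angular": [0,0,-0.593],"jaw": 0.6}]}}

```text
time_s: 1.6
position: [0.5013, -0.048, 0.3408]
ee_rot: [-180.0, 0.0, -61.8]
ft_force: [1.0, 0.1, -0.8]
grip_width: 0.0512
gripper_force: 0.0
```

```bash
python3 - <<'E'
from h import *
plan([(np.array([.46,.17,.30]),tool(-30,-8)),scoop2tcp(REST,RY,0,70),scoop2tcp(REST,RY,0)])
E
```

```text
slide [-212, -67, 41] ang [0.039, 0.136, -0.553] | to [0.46 0.17 0.3 ] | 226 mm 33 deg
slide [-85, -138, 159] ang [0.034, 0.209, -0.136] | to [0.476 0.321 0.131] | 227 mm 14 deg
slide [0, 0, 70] ang [0.0, 0.0, 0.0] | to [0.498 0.312 0.065] | 70 mm 0 deg
```

Call:
{"api": "jog_arm", "payload": {"increments": [{"slide": [-42,-13,8],"angular": [0.008,0.027,-0.11],"jaw": 0.6},{"slide": [-85,-27,16],"angular": [0.016,0.054,-0.22],"jaw": 0.6},{"slide": [-127,-40,25],"angular": [0.023,0.082,-0.33],"jaw": 0.6},{"slide": [-170,-54,33],"angular": [0.031,0.109,-0.44],"jaw": 0.6},{"slide": [-212,-67,41],"angular": [0.039,0.136,-0.553],"jaw": 0.6}]}}

```text
time_s: 2.1
position: [0.4608, 0.1704, 0.2995]
ee_rot: [-180.0, -8.1, -30.0]
ft_force: [1.5, 1.1, -0.5]
grip_width: 0.0514
gripper_force: 0.0
```

Call:
{"api": "jog_arm", "payload": {"increments": [{"slide": [-17,-28,32],"angular": [0.007,0.042,-0.027],"jaw": 0.6},{"slide": [-34,-55,64],"angular": [0.014,0.084,-0.054],"jaw": 0.6},{"slide": [-51,-83,95],"angular": [0.02,0.125,-0.082],"jaw": 0.6},{"slide": [-68,-110,127],"angular": [0.027,0.167,-0.109],"jaw": 0.6},{"slide": [-85,-138,159],"angular": [0.034,0.209,-0.136],"jaw": 0.6}]}}

```text
time_s: 2.6
position: [0.477, 0.3209, 0.1293]
ee_rot: [-179.9, -20.0, -22.2]
ft_force: [1.6, 1.2, 0.8]
grip_width: 0.0511
gripper_force: 0.0
```

```bash
python3 - <<'E'
from h import *
s=robot.sense(); print(s["position"],s["ee_rot"],s["joint_pos"].round(1),s["ft_force"])
plan([scoop2tcp(REST,RY,0)])
a=cv2.resize(imaging.camera("scene")[110:260,290:430],None,fx=2.8,fy=2.8,interpolation=cv2.INTER_CUBIC)
b=cv2.resize(imaging.camera("top")[215:365,85:225],None,fx=2.8,fy=2.8,interpolation=cv2.INTER_CUBIC)
cv2.imwrite("pics/pre.png",np.hstack([a,b]))
E
```

```text
[0.47702285 0.32085293 0.12930015] [-179.93075805  -20.03668672  -22.16742853] [ 64.3  12.1 -40.5  31.7 -40.5 -21.4] [1.64310222 1.15034404 0.75468124]
slide [-1, 1, 68] ang [-0.0, -0.001, -0.003] | to [0.498 0.312 0.065] | 68 mm 0 deg
```

View pics/pre.png

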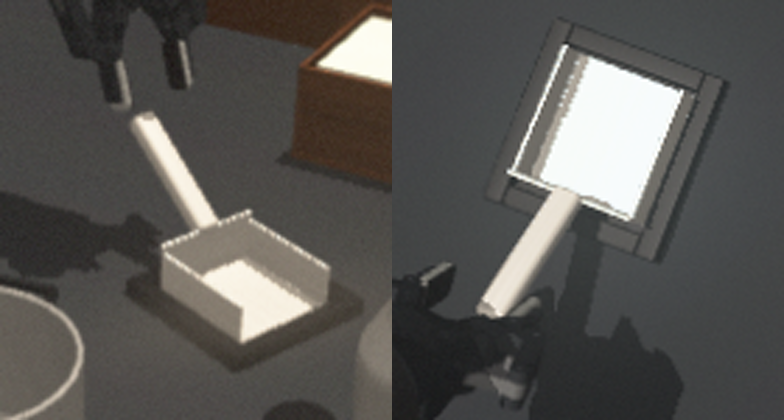

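The two fingers straddle the handle line (left about (438,278), right about (525,310), handle end at (492,308)), so I'll descend and close.

Call:
{"api": "jog_arm", "payload": {"increments": [{"slide": [0,0,20],"jaw": 0.6},{"slide": [-1,0,40],"jaw": 0.6},{"slide": [-1,1,55],"jaw": 0.6},{"slide": [-1,1,63],"jaw": 0.6},{"slide": [-1,1,68],"jaw": 0.6}], "grip_force": 100}}

```text
invalid input at $.increments[0]: expected keys slide, angular, jaw
```

Call:
{"api": "jog_arm", "payload": {"increments": [{"slide": [0,0,0],"jaw": 0.2},{"slide": [0,0,0],"jaw": 0.1},{"slide": [0,0,0],"jaw": 0},{"slide": [0,0,0],"jaw": 0},{"slide": [0,0,0],"jaw": 0}], "grip_force": 100}}

```text
invalid input at $.increments[0]: expected keys slide, angular, jaw
```

```bash
python3 - <<'E'
from h import *
s=robot.sense(); print(s["position"],s["ee_rot"],s["joint_pos"].round(1),s["ft_force"],s["grip_width"],s["gripper_force"])
up=REST+[0,0,.15]
yw=lambda x,y,z: np.array([x,y,z])
# carry: level scoop, over bucket side near robot, to above bin
plan([scoop2tcp(REST+[0,0,.05],RY,0),scoop2tcp(REST+[0,0,.18],RY,0),scoop2tcp(yw(.60,.08,.18),-5,0),scoop2tcp(yw(.60,-.12,.18),5,0),scoop2tcp(binpt(-25,0,130),BY,0),scoop2tcp(binpt(-25,0,60),BY,4),scoop2tcp(binpt(-25,0,14),BY,4)])
E
```

```text
[0.4759774  0.31962477 0.12520945] [179.51226265 -20.02223878 -21.8723665 ] [ 64.4  12.5 -40.7  31.8 -40.5 -21.4] [-0.31685418 -0.9056209  -0.54441676] 0.051690186360509094 0.0
slide [18, -1, 17] ang [0.008, -0.0, 0.002] | to [0.498 0.312 0.115] | 25 mm 0 deg
slide [44, 0, -122] ang [0.0, 0.0, 0.0] | to [0.498 0.312 0.245] | 130 mm 0 deg
slide [87, 203, 36] ang [0.101, -0.0, -0.279] | to [0.509 0.088 0.241] | 224 mm 17 deg
slide [18, 215, 6] ang [0.06, 0.0, -0.164] | to [ 0.509 -0.128  0.241] | 216 mm 10 deg
slide [-96, 165, 18] ang [0.048, 0.0, -0.133] | to [ 0.439 -0.3    0.191] | 192 mm 8 deg
slide [-18, 0, 61] ang [0.0, -0.07, 0.0] | to [ 0.444 -0.299  0.127] | 64 mm 4 deg
slide [-13, 0, 44] ang [0.0, 0.0, 0.0] | to [ 0.444 -0.299  0.081] | 46 mm 0 deg
```

Call:
{"api": "jog_arm", "payload": {"increments": [{"slide": [0,0,20],"angular": [0,0,0],"jaw": 0.6},{"slide": [-1,0,40],"angular": [0,0,0],"jaw": 0.6},{"slide": [0,1,55],"angular": [0,0,0],"jaw": 0.6},{"slide": [0,1,62],"angular": [0,0,0],"jaw": 0.6},{"slide": [0,1,66],"angular": [0,0,0],"jaw": 0.6}], "grip_force": 100}}

```text
time_s: 3.2
position: [0.4986, 0.3091, 0.0684]
ee_rot: [180.0, -20.0, -22.3]
ft_force: [0.3, -0.6, 0.6]
grip_width: 0.0512
gripper_force: 0.0
```

Call:
{"api": "jog_arm", "payload": {"increments": [{"slide": [0,0,0],"angular": [0,0,0],"jaw": 0.6},{"slide": [0,0,0],"angular": [0,0,0],"jaw": 0.6}]}}

```text
time_s: 3.4
position: [0.4985, 0.31, 0.0693]
ee_rot: [-179.9, -20.0, -22.3]
ft_force: [0.0, -0.8, -0.2]
grip_width: 0.0512
gripper_force: 0.0
```

```bash
python3 - <<'E'
from h import *
s=robot.sense(); print(s["position"],s["ee_rot"],s["joint_pos"].round(1),s["ft_force"],s["dq"])
plan([scoop2tcp(REST,RY,0)])
E
```

```text
[0.49854412 0.31003979 0.06927757] [-179.90984943  -20.01684859  -22.32144583] [ 59.3  17.1 -45.6  41.3 -30.9 -28.1] [ 0.00337364 -0.84710499 -0.23069811] [ 0.36891532 -0.15268455  0.0377724   0.02376727  0.09394569 -0.11275995]
slide [-3, -1, 3] ang [0.0, -0.0, -0.005] | to [0.498 0.312 0.065] | 5 mm 0 deg
```

Call:
{"api": "jog_arm", "payload": {"increments": [{"slide": [-3,-1,3],"angular": [0,0,0],"jaw": 0.6},{"slide": [-3,-1,3],"angular": [0,0,0],"jaw": 0.2},{"slide": [-3,-1,3],"angular": [0,0,0],"jaw": 0},{"slide": [-3,-1,3],"angular": [0,0,0],"jaw": 0},{"slide": [-3,-1,3],"angular": [0,0,0],"jaw": 0}], "grip_force": 100}}

```text
time_s: 3.9
position: [0.4972, 0.3117, 0.0651]
ee_rot: [-179.9, -20.0, -22.3]
ft_force: [-1.5, 0.7, 3.2]
grip_width: 0.0186
gripper_force: 97.4
```

Call:
{"api": "jog_arm", "payload": {"increments": [{"slide": [0,0,0],"angular": [0,0,0],"jaw": 0},{"slide": [0,0,0],"angular": [0,0,0],"jaw": 0}]}}

```text
time_s: 4.1
position: [0.4971, 0.3117, 0.0651]
ee_rot: [-179.9, -20.0, -22.3]
ft_force: [-2.3, -0.8, 5.4]
grip_width: 0.0186
gripper_force: 97.8
```

```bash
python3 - <<'E'
from h import *
s=robot.sense(); print(s["position"],s["ee_rot"],s["ft_force"])
a=np.array
plan([scoop2tcp(REST+[0,0,.03],RY,0),scoop2tcp(REST+[0,0,.18],RY,0),scoop2tcp(a([.60,.08,.18]),-5,0),scoop2tcp(a([.60,-.12,.18]),5,0),scoop2tcp(binpt(-25,0,130),BY,0),scoop2tcp(binpt(-25,0,60),BY,4),scoop2tcp(binpt(-25,0,14),BY,4)])
E
```

```text
[0.49712994 0.31165689 0.06507413] [-179.92997292  -20.01218786  -22.29158388] [-2.30366521 -0.83212882  5.35562441]
slide [11, 0, -28] ang [0.001, -0.0, -0.005] | to [0.498 0.312 0.095] | 30 mm 0 deg
slide [51, 0, -141] ang [0.0, 0.0, 0.0] | to [0.498 0.312 0.245] | 150 mm 0 deg
slide [87, 203, 36] ang [0.101, -0.0, -0.279] | to [0.509 0.088 0.241] | 224 mm 17 deg
slide [18, 215, 6] ang [0.06, 0.0, -0.164] | to [ 0.509 -0.128  0.241] | 216 mm 10 deg
slide [-96, 165, 18] ang [0.048, 0.0, -0.133] | to [ 0.439 -0.3    0.191] | 192 mm 8 deg
slide [-18, 0, 61] ang [0.0, -0.07, 0.0] | to [ 0.444 -0.299  0.127] | 64 mm 4 deg
slide [-13, 0, 44] ang [0.0, 0.0, 0.0] | to [ 0.444 -0.299  0.081] | 46 mm 0 deg
```

Call:
{"api": "jog_arm", "payload": {"increments": [{"slide": [4,0,-10],"angular": [0,0,0],"jaw": 0},{"slide": [10,0,-28],"angular": [0,0,0],"jaw": 0},{"slide": [24,0,-65],"angular": [0,0,0],"jaw": 0},{"slide": [40,0,-110],"angular": [0,0,0],"jaw": 0},{"slide": [52,0,-143],"angular": [0,0,0],"jaw": 0}]}}

```text
time_s: 4.6
position: [0.4965, 0.3114, 0.2187]
ee_rot: [-180.0, -19.9, -22.3]
ft_force: [0.8, 1.3, -1.0]
grip_width: 0.0184
gripper_force: 98.0
```

```bash
python3 - <<'E'
from h import *
s=robot.sense(); print(s["position"],s["ee_rot"],s["ft_force"],s["joint_pos"].round(1))
print("shaker",cast("top",[(236,132)],.19),"wine",cast("top",[(374,108)],.24))
a=np.array
plan([scoop2tcp(a([.57,.08,.175]),-5,0),scoop2tcp(a([.58,-.12,.175]),5,0),scoop2tcp(binpt(-25,0,130),BY,0),scoop2tcp(binpt(-25,0,60),BY,4),scoop2tcp(binpt(-25,0,14),BY,4)])
a=cv2.resize(imaging.camera("scene")[60:260,290:470],None,fx=2.2,fy=2.2)
b=cv2.resize(imaging.camera("top")[175:375,75:255],None,fx=2.2,fy=2.2)
cv2.imwrite("pics/lift.png",np.hstack([a,b]))
E
```

```text
[0.49651783 0.31142137 0.21873623] [-179.95395129  -19.94581156  -22.28054045] [ 0.77304672  1.28757014 -0.98828491] [ 62.9   7.6 -31.1  25.4 -52.4 -11. ]
shaker [[0.78264235 0.10955771 0.19      ]] wine [[ 0.79989279 -0.11915141  0.24      ]]
slide [70, 213, 7] ang [0.102, 0.001, -0.283] | to [0.479 0.088 0.236] | 225 mm 17 deg
slide [27, 214, 10] ang [0.06, 0.0, -0.164] | to [ 0.489 -0.128  0.236] | 216 mm 10 deg
slide [-76, 167, 20] ang [0.048, 0.0, -0.133] | to [ 0.439 -0.3    0.191] | 184 mm 8 deg
slide [-18, 0, 61] ang [0.0, -0.07, 0.0] | to [ 0.444 -0.299  0.127] | 64 mm 4 deg
slide [-13, 0, 44] ang [0.0, 0.0, 0.0] | to [ 0.444 -0.299  0.081] | 46 mm 0 deg
```

View pics/lift.png

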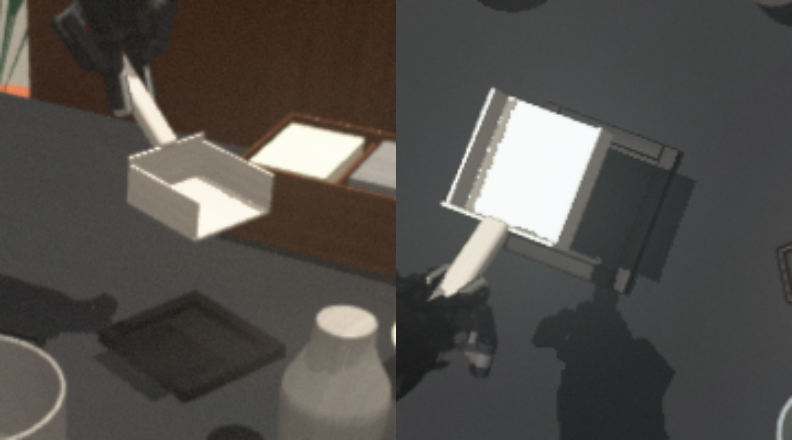

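The scoop is held level above its empty rest, with the bowl in the scene crop around (200,195). Next is the carry to the bin.

Call:
{"api": "jog_arm", "payload": {"increments": [{"slide": [10,40,-3],"angular": [0.02,0,-0.05],"jaw": 0},{"slide": [25,85,-4],"angular": [0.04,0,-0.11],"jaw": 0},{"slide": [40,128,-2],"angular": [0.06,0,-0.17],"jaw": 0},{"slide": [55,171,2],"angular": [0.08,0,-0.23],"jaw": 0},{"slide": [70,213,7],"angular": [0.102,0,-0.283],"jaw": 0}]}}

```text
time_s: 5.2
position: [0.4778, 0.0861, 0.2329]
ee_rot: [179.9, -19.9, -4.8]
ft_force: [1.7, -0.9, -1.5]
grip_width: 0.0185
gripper_force: 98.2
```

Call:
{"api": "jog_arm", "payload": {"increments": [{"slide": [5,43,2],"angular": [0.012,0,-0.033],"jaw": 0},{"slide": [11,86,4],"angular": [0.024,0,-0.066],"jaw": 0},{"slide": [16,128,6],"angular": [0.036,0,-0.098],"jaw": 0},{"slide": [22,171,8],"angular": [0.048,0,-0.131],"jaw": 0},{"slide": [27,214,10],"angular": [0.06,0,-0.164],"jaw": 0}]}}

```text
time_s: 5.7
position: [0.4877, -0.1247, 0.2331]
ee_rot: [180.0, -19.9, 4.8]
ft_force: [1.7, -0.8, -1.2]
grip_width: 0.0187
gripper_force: 98.1
```

Call:
{"api": "jog_arm", "payload": {"increments": [{"slide": [-15,33,4],"angular": [0.01,0,-0.027],"jaw": 0},{"slide": [-30,67,8],"angular": [0.019,0,-0.053],"jaw": 0},{"slide": [-46,100,12],"angular": [0.029,0,-0.08],"jaw": 0},{"slide": [-61,134,16],"angular": [0.038,0,-0.106],"jaw": 0},{"slide": [-76,167,20],"angular": [0.048,0,-0.133],"jaw": 0}]}}

```text
time_s: 6.2
position: [0.4369, -0.2959, 0.1878]
ee_rot: [-180.0, -19.9, 12.8]
ft_force: [0.2, 0.3, -1.0]
grip_width: 0.0191
gripper_force: 98.0
```

```bash
cat >> h.py <<'E'
def scoopnow():
    "scoop origin and yaw/pitch implied by the arm pose"
    p,t=cur(); e=robot.sense()["ee_rot"]
    s=t*tool(0,-TILT).inv(); o=p-t.apply([0,0,.019])-s.apply([-.098,0,.079])
    b=R.from_euler('z',-BY,degrees=True).apply(o-BIN*[1,1,0]); print("scoop",o.round(4),"rpy",s.as_euler('xyz',degrees=True).round(1),"in bin mm",(b*1e3).round(1),"F",np.round(robot.sense()["ft_force"],1),"j",robot.sense()["joint_pos"].round(0))
E
python3 - <<'E'
from h import *
scoopnow()
plan([scoop2tcp(binpt(-25,0,60),BY,4),scoop2tcp(binpt(-25,0,14),BY,4)])
b=cv2.resize(imaging.camera("top")[165:375,375:545],None,fx=2.5,fy=2.5)
a=cv2.resize(imaging.camera("scene")[280:450,70:310],None,fx=1.5,fy=1.5)
c=np.zeros((525,790,3),np.uint8); c[:255,:360]=a; c[:,363:363+425]=b
cv2.imwrite("pics/bin1.png",c)
E
```

```text
scoop [ 0.526  -0.2755  0.1265] rpy [ 0.   0.1 12.9] in bin mm [-26.4   3.9 126.5] F [ 0.2  0.3 -1. ] j [-22.   2. -25. -15. -47. 134.]
slide [-15, 4, 59] ang [0.001, -0.068, -0.004] | to [ 0.444 -0.299  0.127] | 61 mm 4 deg
slide [-13, 0, 44] ang [0.0, 0.0, 0.0] | to [ 0.444 -0.299  0.081] | 46 mm 0 deg
```

View pics/bin1.png

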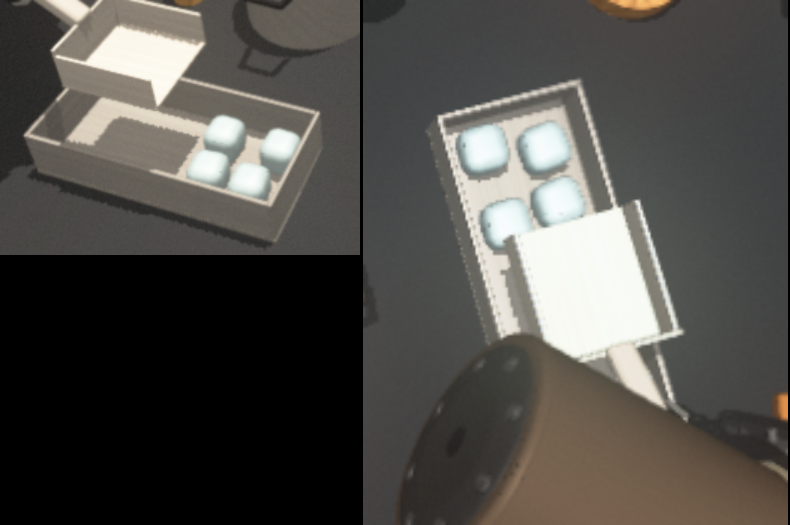

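The empty scoop is aligned over the bin (bowl about (595,285) in the crop), with the cubes ahead of its mouth. Lowering it next.

```bash
python3 - <<'E'
from h import *
scoopnow()
plan([scoop2tcp(binpt(-37,0,60),BY,5),scoop2tcp(binpt(-37,0,12),BY,5),scoop2tcp(binpt(-37,0,8),BY,5)])
E
```

```text
scoop [ 0.5248 -0.2782  0.1247] rpy [ 0.1  0.3 12.6] in bin mm [-28.2   1.6 124.7] F [ 0.4  0.3 -1.9] j [-22.   3. -25. -15. -47. 134.]
slide [-23, 2, 53] ang [0.001, -0.082, -0.009] | to [ 0.433 -0.301  0.129] | 58 mm 5 deg
slide [-12, 0, 46] ang [0.0, 0.0, 0.0] | to [ 0.433 -0.301  0.081] | 48 mm 0 deg
slide [-1, 0, 4] ang [0.0, 0.0, 0.0] | to [ 0.433 -0.301  0.077] | 4 mm 0 deg
```

Call:
{"api": "jog_arm", "payload": {"increments": [{"slide": [-8,1,18],"angular": [0,-0.03,-0.003],"jaw": 0},{"slide": [-16,1,36],"angular": [0,-0.055,-0.006],"jaw": 0},{"slide": [-23,2,53],"angular": [0.001,-0.082,-0.009],"jaw": 0},{"slide": [-23,2,53],"angular": [0.001,-0.082,-0.009],"jaw": 0}]}}

```text
time_s: 6.7
position: [0.4341, -0.2957, 0.128]
ee_rot: [-179.9, -14.9, 13.4]
ft_force: [0.7, 1.4, -1.4]
grip_width: 0.0185
gripper_force: 98.4
```

```bash
python3 - <<'E'
from h import *
scoopnow()
plan([scoop2tcp(binpt(-37,0,12),BY,5),scoop2tcp(binpt(-37,0,8),BY,5)])
E
```

```text
scoop [ 0.5174 -0.2757  0.059 ] rpy [ 0.1  5.1 13.5] in bin mm [-34.8   5.6  59. ] F [ 0.7  1.4 -1.4] j [-19.   7. -29. -12. -42. 131.]
slide [-14, 5, 45] ang [-0.003, 0.002, 0.006] | to [ 0.433 -0.301  0.081] | 47 mm 0 deg
slide [-1, 0, 4] ang [0.0, 0.0, 0.0] | to [ 0.433 -0.301  0.077] | 4 mm 0 deg
```

Call:
{"api": "jog_arm", "payload": {"increments": [{"slide": [0,0,0],"angular": [0,0,0],"jaw": 0}]}}

```text
time_s: 6.8
position: [0.4355, -0.2966, 0.131]
ee_rot: [179.9, -15.2, 13.5]
ft_force: [-0.2, 0.0, -0.9]
grip_width: 0.0186
gripper_force: 98.4
```

Call:
{"api": "jog_arm", "payload": {"increments": [{"slide": [0,0,0],"angular": [0,0,0],"jaw": 0}]}}

```text
time_s: 6.9
position: [0.4361, -0.2972, 0.1323]
ee_rot: [179.8, -15.3, 13.5]
ft_force: [0.1, -0.8, -1.0]
grip_width: 0.0185
gripper_force: 98.4
```

Call:
{"api": "jog_arm", "payload": {"increments": [{"slide": [0,0,0],"angular": [0,0,0],"jaw": 0}]}}

```text
time_s: 7.0
position: [0.436, -0.2975, 0.1326]
ee_rot: [179.8, -15.3, 13.4]
ft_force: [0.3, 0.3, -0.9]
grip_width: 0.0188
gripper_force: 98.4
```

```bash
python3 - <<'E'
from h import *
scoopnow()
plan([scoop2tcp(binpt(-37,0,14),BY,5),scoop2tcp(binpt(-37,0,8),BY,5)])
E
```

```text
scoop [ 0.5199 -0.2778  0.0643] rpy [-0.2  4.7 13.4] in bin mm [-32.8   3.   64.3] F [ 0.3  0.3 -0.9] j [-20.   7. -29. -12. -42. 131.]
slide [-17, 3, 47] ang [0.002, -0.006, 0.005] | to [ 0.433 -0.301  0.083] | 50 mm 0 deg
slide [-2, 0, 6] ang [0.0, 0.0, 0.0] | to [ 0.433 -0.301  0.077] | 6 mm 0 deg
```

Call:
{"api": "jog_arm", "payload": {"increments": [{"slide": [-7,2,18],"angular": [0,0,0],"jaw": 0},{"slide": [-12,3,34],"angular": [0.001,-0.003,0.003],"jaw": 0},{"slide": [-17,3,47],"angular": [0.002,-0.006,0.005],"jaw": 0},{"slide": [-17,3,47],"angular": [0.002,-0.006,0.005],"jaw": 0},{"slide": [-17,3,47],"angular": [0.002,-0.006,0.005],"jaw": 0}]}}

```text
time_s: 7.5
position: [0.4324, -0.3017, 0.0823]
ee_rot: [-180.0, -14.9, 13.1]
ft_force: [0.2, -0.6, -1.0]
grip_width: 0.0186
gripper_force: 98.5
```

Call:
{"api": "jog_arm", "payload": {"increments": [{"slide": [0,0,0],"angular": [0,0,0],"jaw": 0},{"slide": [0,0,0],"angular": [0,0,0],"jaw": 0}]}}

```text
time_s: 7.7
position: [0.4327, -0.3017, 0.0828]
ee_rot: [180.0, -15.0, 13.1]
ft_force: [-0.2, 0.1, -1.6]
grip_width: 0.0188
gripper_force: 98.5
```

```bash
python3 - <<'E'
from h import *
scoopnow()
plan([scoop2tcp(binpt(-37,0,7.5),BY,5),scoop2tcp(binpt(0,0,7.5),BY,5),scoop2tcp(binpt(40,0,7.5),BY,5),scoop2tcp(binpt(73,0,7.5),BY,5)])
E
```

```text
scoop [ 0.5163 -0.2822  0.0138] rpy [-0.   5.  13.1] in bin mm [-37.4  -0.5  13.8] F [-0.2  0.1 -1.6] j [-20.  11. -31. -14. -36. 134.]
slide [-1, -1, 6] ang [-0.0, 0.0, 0.0] | to [ 0.433 -0.301  0.076] | 6 mm 0 deg
slide [36, 0, 10] ang [0.0, 0.0, 0.0] | to [ 0.469 -0.293  0.076] | 37 mm 0 deg
slide [39, 0, 10] ang [0.0, 0.0, 0.0] | to [ 0.508 -0.284  0.076] | 40 mm 0 deg
slide [32, 0, 9] ang [0.0, 0.0, 0.0] | to [ 0.54  -0.276  0.076] | 33 mm 0 deg
```

Touching down gently.

Call:
{"api": "jog_arm", "payload": {"increments": [{"slide": [0,-1,3],"angular": [0,0,0],"jaw": 0},{"slide": [-1,-1,6],"angular": [0,0,0],"jaw": 0},{"slide": [-1,-1,6],"angular": [0,0,0],"jaw": 0},{"slide": [-1,-1,6],"angular": [0,0,0],"jaw": 0}]}}

```text
time_s: 8.1
position: [0.433, -0.3005, 0.0763]
ee_rot: [-180.0, -15.0, 13.1]
ft_force: [-0.9, 1.3, 3.5]
grip_width: 0.0187
gripper_force: 99.0
```

Call:
{"api": "jog_arm", "payload": {"increments": [{"slide": [7,0,3],"angular": [0,0,0],"jaw": 0},{"slide": [15,0,4],"angular": [0,0,0],"jaw": 0},{"slide": [22,0,6],"angular": [0,0,0],"jaw": 0},{"slide": [29,0,8],"angular": [0,0,0],"jaw": 0},{"slide": [36,0,10],"angular": [0,0,0],"jaw": 0}]}}

```text
time_s: 8.6
position: [0.4693, -0.2923, 0.076]
ee_rot: [-180.0, -14.9, 13.1]
ft_force: [-5.2, -1.6, 7.3]
grip_width: 0.0189
gripper_force: 99.4
```

```bash
python3 - <<'E'
from h import *
scoopnow()
plan([scoop2tcp(binpt(0,0,7.5),BY,5),scoop2tcp(binpt(40,0,7.5),BY,5),scoop2tcp(binpt(73,0,7.5),BY,5)])
E
```

```text
scoop [ 0.5528 -0.2728  0.007 ] rpy [ 0.   5.1 13.1] in bin mm [0.3 0.4 7. ] F [-5.2 -1.6  7.3] j [-17.  14. -29. -13. -35. 131.]
slide [0, 0, 0] ang [-0.0, 0.001, -0.0] | to [ 0.469 -0.293  0.076] | 1 mm 0 deg
slide [39, 0, 10] ang [0.0, 0.0, 0.0] | to [ 0.508 -0.284  0.076] | 40 mm 0 deg
slide [32, 0, 9] ang [0.0, 0.0, 0.0] | to [ 0.54  -0.276  0.076] | 33 mm 0 deg
```

Call:
{"api": "jog_arm", "payload": {"increments": [{"slide": [8,0,2],"angular": [0,0,0],"jaw": 0},{"slide": [16,0,4],"angular": [0,0,0],"jaw": 0},{"slide": [24,0,6],"angular": [0,0,0],"jaw": 0},{"slide": [31,0,8],"angular": [0,0,0],"jaw": 0},{"slide": [39,0,10],"angular": [0,0,0],"jaw": 0}]}}

```text
time_s: 9.1
position: [0.5083, -0.2831, 0.0762]
ee_rot: [-180.0, -14.9, 13.1]
ft_force: [-4.9, -1.5, 6.4]
grip_width: 0.0188
gripper_force: 99.7
```

Call:
{"api": "jog_arm", "payload": {"increments": [{"slide": [5,0,1],"angular": [0,0,0],"jaw": 0},{"slide": [10,0,3],"angular": [0,0,0],"jaw": 0},{"slide": [14,0,4],"angular": [0,0,0],"jaw": 0},{"slide": [18,0,5],"angular": [0,0,0],"jaw": 0},{"slide": [22,0,6],"angular": [0,0,0],"jaw": 0}]}}

```text
time_s: 9.6
position: [0.53, -0.278, 0.0761]
ee_rot: [-180.0, -14.9, 13.1]
ft_force: [-6.3, -1.9, 7.3]
grip_width: 0.0187
gripper_force: 100.0
```

```bash
python3 - <<'E'
from h import *
scoopnow()
b=cv2.resize(imaging.camera("top")[165:375,375:545],None,fx=2.5,fy=2.5)
a=cv2.resize(imaging.camera("scene")[280:450,70:310],None,fx=1.5,fy=1.5)
c=np.zeros((525,790,3),np.uint8); c[:255,:360]=a; c[:,363:363+425]=b
cv2.imwrite("pics/bin2.png",c)
E
```

```text
scoop [ 0.6135 -0.2586  0.0071] rpy [ 0.   5.1 13.1] in bin mm [62.6  0.6  7.1] F [-6.3 -1.9  7.3] j [-14.  17. -25. -12. -35. 125.]
```

View pics/bin2.png

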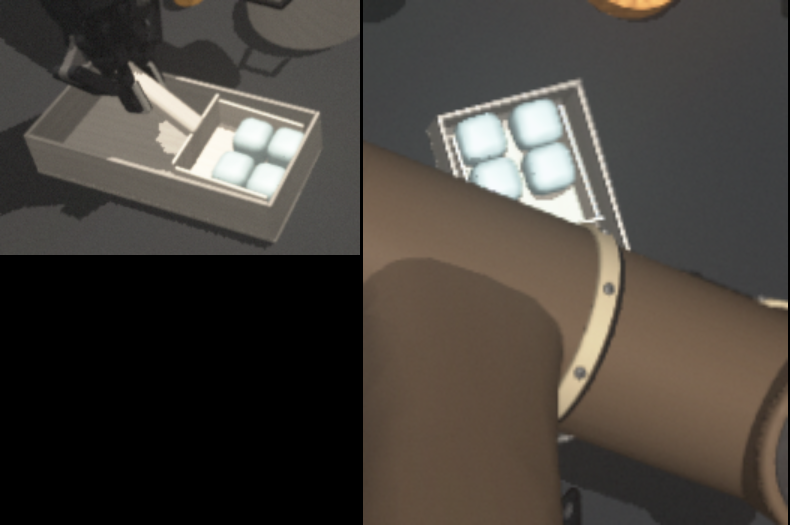

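All four cubes are inside the bowl's side walls, with only the last stretch to the far wall remaining. Push to the wall, then tilt the mouth up and lift.

Call:
{"api": "jog_arm", "payload": {"increments": [{"slide": [3,0,1],"angular": [0,0,0],"jaw": 0},{"slide": [6,0,2],"angular": [0,0,0],"jaw": 0},{"slide": [9,0,2],"angular": [0,0,0],"jaw": 0},{"slide": [11,0,3],"angular": [0,0,0],"jaw": 0},{"slide": [11,0,3],"angular": [0,0,0],"jaw": 0}]}}

```text
time_s: 10.2
position: [0.5397, -0.2754, 0.0758]
ee_rot: [-179.9, -14.8, 13.1]
ft_force: [-11.7, -2.1, 12.0]
grip_width: 0.0188
gripper_force: 100.4
```

```bash
python3 - <<'E'
from h import *
scoopnow()
W=[scoop2tcp(binpt(75,0,6),BY,0),scoop2tcp(binpt(75,0,12),BY,-6),scoop2tcp(binpt(76,0,18),BY,-12),scoop2tcp(binpt(74,0,26),BY,-16)]
s=cur()
for w in W: plan([w],s)   # rows of one call, all from the present pose
print("then"); plan([scoop2tcp(binpt(72,0,90),BY,-18),scoop2tcp(binpt(68,0,200),BY,-18)],W[-1])
E
```

```text
scoop [ 0.623  -0.256   0.0066] rpy [ 0.1  5.2 13.1] in bin mm [72.5  0.9  6.6] F [-11.7  -2.1  12. ] j [-13.  18. -24. -11. -36. 125.]
slide [-6, 1, 7] ang [-0.001, 0.091, -0.001] | to [ 0.537 -0.277  0.067] | 9 mm 5 deg
slide [-12, 1, 10] ang [-0.001, 0.196, -0.001] | to [ 0.531 -0.278  0.063] | 16 mm 11 deg
slide [-17, 1, 13] ang [-0.001, 0.301, -0.001] | to [ 0.527 -0.279  0.059] | 22 mm 17 deg
slide [-21, 1, 11] ang [-0.001, 0.371, -0.001] | to [ 0.523 -0.28   0.06 ] | 24 mm 21 deg
then
slide [33, 0, -51] ang [0.0, 0.035, 0.0] | to [ 0.52  -0.281  0.12 ] | 60 mm 2 deg
slide [65, 0, -89] ang [0.0, 0.0, 0.0] | to [ 0.516 -0.282  0.23 ] | 110 mm 0 deg
```

Call:
{"api": "jog_arm", "payload": {"increments": [{"slide": [-3,1,3],"angular": [0,0.045,0],"jaw": 0},{"slide": [-6,1,6],"angular": [0,0.091,0],"jaw": 0},{"slide": [-12,1,9],"angular": [0,0.196,0],"jaw": 0},{"slide": [-17,1,12],"angular": [0,0.301,0],"jaw": 0},{"slide": [-21,1,10],"angular": [0,0.371,0],"jaw": 0}]}}

```text
time_s: 10.7
position: [0.5237, -0.2784, 0.0587]
ee_rot: [-179.7, -35.4, 13.1]
ft_force: [-2.0, -0.9, -4.8]
grip_width: 0.0189
gripper_force: 98.4
```

Call:
{"api": "jog_arm", "payload": {"increments": [{"slide": [0,0,0],"angular": [0,0,0],"jaw": 0},{"slide": [0,0,0],"angular": [0,0,0],"jaw": 0}]}}

```text
time_s: 10.9
position: [0.523, -0.2809, 0.059]
ee_rot: [-179.7, -35.1, 12.8]
ft_force: [-0.5, 0.6, -2.3]
grip_width: 0.0186
gripper_force: 98.4
```

```bash
python3 - <<'E'
from h import *
scoopnow()
plan([scoop2tcp(binpt(72,0,90),BY,-18),scoop2tcp(binpt(68,0,200),BY,-18)])
cv2.imwrite("pics/bin3.png",cv2.resize(imaging.camera("scene")[280:450,70:310],None,fx=2.5,fy=2.5))
E
```

```text
scoop [ 0.6246 -0.2573  0.0238] rpy [  0.3 -15.1  12.9] in bin mm [73.7 -0.7 23.8] F [-0.5  0.6 -2.3] j [-30.  17. -23. -48. -32. 171.]
slide [32, -1, -52] ang [-0.002, 0.051, -0.005] | to [ 0.52  -0.281  0.12 ] | 61 mm 3 deg
slide [65, 0, -89] ang [0.0, 0.0, 0.0] | to [ 0.516 -0.282  0.23 ] | 110 mm 0 deg
```

View pics/bin3.png

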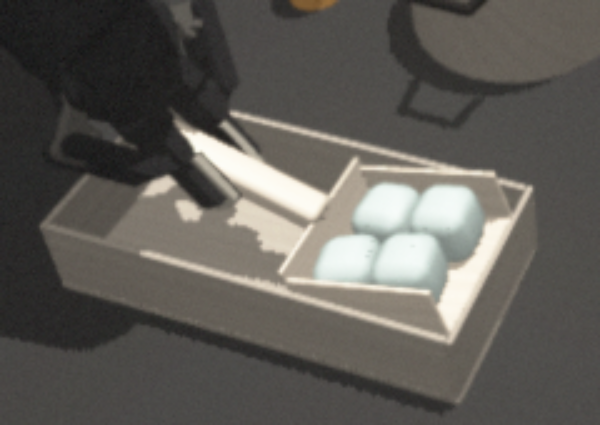

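All four cubes sit in the tilted bowl at about (395,240). Joint 6 is near its limit, so I'll ease the tilt a little while lifting.

```bash
python3 - <<'E'
from h import *
scoopnow()
a=np.array
W=[scoop2tcp(binpt(72,0,50),BY,-13),scoop2tcp(binpt(70,0,80),BY,-11),scoop2tcp(binpt(68,0,115),BY,-10),scoop2tcp(binpt(66,0,150),BY,-10),scoop2tcp(binpt(66,0,185),BY,-10)]
s=cur()
for w in W: plan([w],s)
E
```

```text
scoop [ 0.6252 -0.2564  0.0241] rpy [  0.3 -15.1  13. ] in bin mm [74.5 -0.  24.1] F [ 0.9 -0.3 -3.4] j [-30.  17. -23. -48. -32. 171.]
slide [16, 0, -25] ang [-0.003, -0.037, -0.003] | to [ 0.522 -0.28   0.089] | 30 mm 2 deg
slide [35, 0, -53] ang [-0.003, -0.072, -0.003] | to [ 0.522 -0.28   0.123] | 63 mm 4 deg
slide [55, -1, -84] ang [-0.003, -0.089, -0.003] | to [ 0.521 -0.281  0.159] | 100 mm 5 deg
slide [74, -1, -113] ang [-0.003, -0.089, -0.003] | to [ 0.519 -0.281  0.194] | 135 mm 5 deg
slide [94, -1, -142] ang [-0.003, -0.089, -0.003] | to [ 0.519 -0.281  0.229] | 170 mm 5 deg
```

Call:
{"api": "jog_arm", "payload": {"increments": [{"slide": [16,0,-25],"angular": [-0.003,-0.037,-0.003],"jaw": 0},{"slide": [35,0,-53],"angular": [-0.003,-0.072,-0.003],"jaw": 0},{"slide": [55,-1,-84],"angular": [-0.003,-0.089,-0.003],"jaw": 0},{"slide": [74,-1,-113],"angular": [-0.003,-0.089,-0.003],"jaw": 0},{"slide": [94,-1,-142],"angular": [-0.003,-0.089,-0.003],"jaw": 0}]}}

```text
time_s: 11.45
position: [0.5193, -0.2787, 0.2316]
ee_rot: [179.9, -30.0, 13.4]
ft_force: [0.6, -0.3, -2.8]
grip_width: 0.0187
gripper_force: 98.5
```

Call:
{"api": "jog_arm", "payload": {"increments": [{"slide": [0,0,0],"angular": [0,0,0],"jaw": 0},{"slide": [0,0,0],"angular": [0,0,0],"jaw": 0}]}}

```text
time_s: 11.65
position: [0.5196, -0.2791, 0.2309]
ee_rot: [179.9, -30.2, 13.4]
ft_force: [0.6, 0.5, -3.8]
grip_width: 0.0186
gripper_force: 98.4
```

```bash
python3 - <<'E'
from h import *
scoopnow()
# lip over bucket centre, mouth yaw chosen ~ -5..5 ; level waypoints then pour by pitching about the lip
def lip(l,yaw,pitch):
    s=R.from_euler('xyz',[0,pitch,yaw],degrees=True); return scoop2tcp(np.array(l)-s.apply([.0475,0,0]),yaw,pitch)
L=BUCK+[-.01,0,0]
plan([scoop2tcp(np.array([.57,-.15,.19]),10,-10),lip(L+[.01,0,.19],8,-8)])
print("pour rows per call")
s=lip(L+[.01,0,.19],8,-8)
for q in (0,8,16,24,32): plan([lip(L+[0,0,.18-.0008*q],8,q)],s)
s=lip(L+[0,0,.18-.0008*32],8,32)
for q in (38,44,50,56,60): plan([lip(L+[-.01,0,.15-.0008*(q-32)],8,q)],s)
E
```

```text
scoop [ 0.6178 -0.2559  0.1869] rpy [ -0.1 -10.2  13.3] in bin mm [ 67.4   2.1 186.9] F [ 0.6  0.5 -3.8] j [-22.   3. -19. -24. -45. 139.]
slide [-17, -120, -14] ang [-0.027, -0.003, 0.051] | to [ 0.471 -0.167  0.234] | 122 mm 3 deg
slide [-58, -149, -30] ang [-0.017, -0.035, 0.031] | to [ 0.38  -0.032  0.231] | 163 mm 3 deg
pour rows per call
slide [2, -1, -10] ang [0.0, -0.14, -0.0] | to [ 0.377 -0.031  0.241] | 10 mm 8 deg
slide [17, -1, -16] ang [0.0, -0.279, -0.0] | to [ 0.387 -0.03   0.253] | 23 mm 16 deg
slide [33, -1, -20] ang [0.0, -0.419, -0.0] | to [ 0.399 -0.028  0.264] | 38 mm 24 deg
slide [50, -1, -21] ang [0.0, -0.559, -0.0] | to [ 0.414 -0.026  0.273] | 54 mm 32 deg
slide [68, -1, -19] ang [0.0, -0.698, -0.0] | to [ 0.43  -0.024  0.28 ] | 70 mm 40 deg
slide [4, -1, 0] ang [-0.0, -0.105, -0.0] | to [ 0.434 -0.022  0.279] | 4 mm 6 deg
slide [17, -1, -5] ang [0.0, -0.209, -0.0] | to [ 0.448 -0.02   0.281] | 18 mm 12 deg
slide [32, -1, -8] ang [-0.0, -0.314, -0.0] | to [ 0.463 -0.018  0.281] | 33 mm 18 deg
slide [47, -1, -10] ang [-0.0, -0.419, -0.0] | to [ 0.478 -0.016  0.28 ] | 49 mm 24 deg
slide [58, -1, -11] ang [0.0, -0.489, -0.0] | to [ 0.489 -0.014  0.279] | 59 mm 28 deg
```

```bash
cat >> h.py <<'E'
def lip(l,yaw,pitch):
    s=R.from_euler('xyz',[0,pitch,yaw],degrees=True); return scoop2tcp(np.array(l)-s.apply([.0475,0,0]),yaw,pitch)
def rows(W,s):
    for w in W: plan([w],s)
    print("--"); return W[-1]
E
cat > pour.py <<'E'
from h import *
Y=-70; m=np.array([np.cos(np.radians(Y)),np.sin(np.radians(Y)),0])
P=lambda a,z,q: lip(BUCK+m*a/1e3+[0,0,z/1e3],Y,q)
E
python3 - <<'E'
from h import *
from pour import P
a=np.array
def mid(o1,y1,o2,y2,n=5): return [scoop2tcp(a(o1)+(a(o2)-a(o1))*k/n,y1+(y2-y1)*k/n,-10) for k in range(1,n+1)]
A=([.618,-.256,.187],13.3);B=([.62,-.13,.19],-12);C=([.60,-.0,.195],-38);D=([.535,.06,.195],-70)
s=cur()
for u,v in ((A,B),(B,C),(C,D)): s=rows(mid(*u,*v),s)
plan([P(-20,170,-8)],s)
E
```

```text
slide [7, -33, 3] ang [-0.043, -0.003, 0.077] | to [ 0.519 -0.245  0.232] | 34 mm 5 deg
slide [13, -66, 6] ang [-0.087, -0.003, 0.154] | to [ 0.518 -0.211  0.233] | 68 mm 10 deg
slide [21, -99, 9] ang [-0.131, -0.003, 0.23] | to [ 0.519 -0.177  0.233] | 102 mm 15 deg
slide [29, -132, 13] ang [-0.176, -0.004, 0.306] | to [ 0.52  -0.143  0.234] | 136 mm 20 deg
slide [37, -165, 17] ang [-0.22, -0.004, 0.383] | to [ 0.521 -0.109  0.234] | 170 mm 25 deg
--
slide [-7, -34, -5] ang [-0.045, -0.0, 0.079] | to [ 0.52  -0.074  0.235] | 35 mm 5 deg
slide [-14, -67, -10] ang [-0.091, -0.0, 0.157] | to [ 0.519 -0.04   0.236] | 70 mm 10 deg
slide [-19, -101, -15] ang [-0.136, -0.0, 0.236] | to [ 0.519 -0.005  0.237] | 104 mm 16 deg
slide [-25, -134, -19] ang [-0.182, -0.0, 0.314] | to [0.519 0.029 0.238] | 138 mm 21 deg
slide [-29, -167, -23] ang [-0.227, -0.0, 0.393] | to [0.521 0.062 0.239] | 171 mm 26 deg
--
slide [-15, -13, -9] ang [-0.056, 0.0, 0.097] | to [0.515 0.082 0.239] | 21 mm 6 deg
slide [-28, -25, -16] ang [-0.112, -0.0, 0.193] | to [0.51  0.102 0.239] | 41 mm 13 deg
slide [-41, -37, -24] ang [-0.168, 0.0, 0.29] | to [0.506 0.121 0.239] | 60 mm 19 deg
slide [-53, -49, -30] ang [-0.223, 0.0, 0.387] | to [0.503 0.138 0.239] | 78 mm 26 deg
slide [-63, -61, -36] ang [-0.279, -0.0, 0.484] | to [0.501 0.155 0.239] | 95 mm 32 deg
--
slide [-15, 34, 24] ang [0.0, -0.035, -0.0] | to [0.468 0.144 0.211] | 44 mm 2 deg
```

Call:
{"api": "jog_arm", "payload": {"increments": [{"slide": [7,-33,3],"angular": [-0.043,-0.003,0.077],"jaw": 0},{"slide": [13,-66,6],"angular": [-0.087,-0.003,0.154],"jaw": 0},{"slide": [21,-99,9],"angular": [-0.131,-0.003,0.23],"jaw": 0},{"slide": [29,-132,13],"angular": [-0.176,-0.004,0.306],"jaw": 0},{"slide": [37,-165,17],"angular": [-0.22,-0.004,0.383],"jaw": 0}]}}

```text
time_s: 12.15
position: [0.5118, -0.1926, 0.2281]
ee_rot: [179.0, -28.2, -4.4]
ft_force: [-0.6, -0.5, -3.8]
grip_width: 0.0188
gripper_force: 98.8
```

Call:
{"api": "jog_arm", "payload": {"increments": [{"slide": [-7,-34,-5],"angular": [-0.045,0,0.079],"jaw": 0},{"slide": [-14,-67,-10],"angular": [-0.091,0,0.157],"jaw": 0},{"slide": [-19,-101,-15],"angular": [-0.136,0,0.236],"jaw": 0},{"slide": [-25,-134,-19],"angular": [-0.182,0,0.314],"jaw": 0},{"slide": [-29,-167,-23],"angular": [-0.227,0,0.393],"jaw": 0}]}}

```text
time_s: 12.65
position: [0.4951, -0.0859, 0.2281]
ee_rot: [178.2, -27.5, -22.8]
ft_force: [0.3, 0.2, -3.4]
grip_width: 0.0182
gripper_force: 98.7
```

Call:
{"api": "jog_arm", "payload": {"increments": [{"slide": [-15,-13,-9],"angular": [-0.056,0,0.097],"jaw": 0},{"slide": [-28,-25,-16],"angular": [-0.112,0,0.193],"jaw": 0},{"slide": [-41,-37,-24],"angular": [-0.168,0,0.29],"jaw": 0},{"slide": [-53,-49,-30],"angular": [-0.223,0,0.387],"jaw": 0},{"slide": [-63,-61,-36],"angular": [-0.279,0,0.484],"jaw": 0}]}}

```text
time_s: 13.15
position: [0.4532, -0.0002, 0.2298]
ee_rot: [177.0, -28.7, -54.2]
ft_force: [1.1, -0.6, -2.5]
grip_width: 0.0186
gripper_force: 98.7
```

Call:
{"api": "jog_arm", "payload": {"increments": [{"slide": [0,0,0],"angular": [0,0,0],"jaw": 0},{"slide": [0,0,0],"angular": [0,0,0],"jaw": 0},{"slide": [0,0,0],"angular": [0,0,0],"jaw": 0}]}}

```text
time_s: 13.45
position: [0.4538, -0.0021, 0.2301]
ee_rot: [177.0, -28.7, -54.0]
ft_force: [-0.7, 0.1, -2.6]
grip_width: 0.0188
gripper_force: 98.8
```

```bash
python3 - <<'E'
from h import *
from pour import P
scoopnow()
s=rows([P(-20,180,-8),P(-25,165,-4)],cur())
s=rows([P(-25,150,3),P(-25,138,10),P(-24,130,17),P(-20,125,24),P(-15,120,31)],s)
s=rows([P(-10,112,38),P(-5,105,45),P(0,100,52),P(5,100,58),P(10,100,64)],s)
cv2.imwrite("pics/carry.png",imaging.camera("scene")[100:400,130:530])
E
```

```text
scoop [ 0.5086 -0.0854  0.1836] rpy [ -2.7  -8.7 -55. ] in bin mm [ -0.3 193.  183.6] F [-0.7  0.1 -2.6] j [ 47.  -5. -47.  32. -61. -31.]
slide [-101, -95, -50] ang [-0.08, -0.019, 0.246] | to [0.468 0.144 0.221] | 147 mm 15 deg
slide [-104, -96, -47] ang [-0.072, -0.088, 0.248] | to [0.468 0.146 0.216] | 149 mm 16 deg
--
slide [8, 0, 1] ang [0.0, -0.122, -0.0] | to [0.47  0.139 0.218] | 8 mm 7 deg
slide [18, 0, 1] ang [0.0, -0.244, -0.0] | to [0.473 0.13  0.222] | 18 mm 14 deg
slide [32, 0, 0] ang [0.0, -0.367, -0.0] | to [0.477 0.119 0.229] | 32 mm 21 deg
slide [50, 0, -1] ang [-0.0, -0.489, -0.0] | to [0.483 0.103 0.237] | 50 mm 28 deg
slide [71, 0, 1] ang [0.0, -0.611, -0.0] | to [0.49  0.084 0.244] | 71 mm 35 deg
--
slide [20, 0, -6] ang [0.0, -0.122, 0.0] | to [0.497 0.065 0.246] | 21 mm 7 deg
slide [41, 0, -11] ang [0.0, -0.244, 0.0] | to [0.504 0.044 0.247] | 43 mm 14 deg
slide [63, 0, -16] ang [0.0, -0.367, 0.0] | to [0.512 0.023 0.247] | 65 mm 21 deg
slide [83, 0, -23] ang [0.0, -0.471, 0.0] | to [0.519 0.004 0.25 ] | 86 mm 27 deg
slide [103, 0, -28] ang [0.0, -0.576, -0.0] | to [ 0.526 -0.016  0.252] | 107 mm 33 deg
--
```

View pics/carry.png

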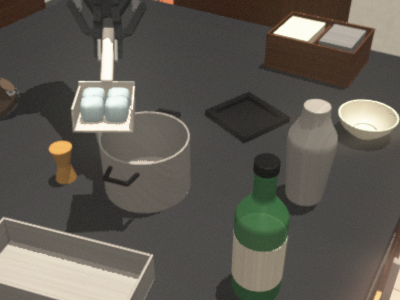

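All four cubes are still in the scoop (crop (105,105)), and the speed limit left the move short of the pour pose. Continuing; I've used all ten picture views, so further checks will be numeric.

Call:
{"api": "jog_arm", "payload": {"increments": [{"slide": [-20,-19,-10],"angular": [-0.016,-0.004,0.05],"jaw": 0},{"slide": [-40,-38,-20],"angular": [-0.032,-0.008,0.1],"jaw": 0},{"slide": [-60,-57,-30],"angular": [-0.048,-0.011,0.15],"jaw": 0},{"slide": [-80,-76,-40],"angular": [-0.064,-0.015,0.2],"jaw": 0},{"slide": [-101,-95,-50],"angular": [-0.08,-0.019,0.246],"jaw": 0}]}}

```text
time_s: 14.0
position: [0.4685, 0.1449, 0.2218]
ee_rot: [-179.8, -27.9, -70.3]
ft_force: [0.2, -0.1, -2.4]
grip_width: 0.0185
gripper_force: 98.7
```

Call:
{"api": "jog_arm", "payload": {"increments": [{"slide": [0,0,0],"angular": [0,0,0],"jaw": 0},{"slide": [0,0,0],"angular": [0,0,0],"jaw": 0},{"slide": [0,0,0],"angular": [0,0,0],"jaw": 0}]}}

```text
time_s: 14.3
position: [0.4681, 0.1433, 0.2218]
ee_rot: [-179.9, -28.0, -70.1]
ft_force: [0.3, -0.6, -3.3]
grip_width: 0.019
gripper_force: 99.1
```

```bash
python3 - <<'E'
from h import *
from pour import P
scoopnow()
s=rows([P(-22,172,-6),P(-25,165,-3)],cur())
s=rows([P(-25,150,3),P(-25,138,10),P(-24,130,17),P(-20,125,24),P(-15,120,31)],s)
# bucket rim check from the top view: bright ring fit, now scoop is aside
b=imaging.camera("top"); cv2.imwrite("pics/t1.png",b)
print(proj("top",[P(-25,165,-3)[0]]))
E
```

```text
scoop [0.5019 0.0501 0.1739] rpy [  0.1  -8.  -70.1] in bin mm [ 23.9 326.5 173.9] F [ 0.3 -0.6 -3.3] j [ 57.   7. -33.  24. -69. -50.]
slide [-3, 0, 2] ang [-0.0, -0.035, -0.002] | to [0.468 0.145 0.218] | 4 mm 2 deg
slide [-3, 0, 2] ang [-0.0, -0.087, -0.002] | to [0.468 0.145 0.219] | 3 mm 5 deg
--
slide [6, 0, 3] ang [-0.0, -0.105, -0.0] | to [0.47  0.139 0.218] | 6 mm 6 deg
slide [16, 0, 3] ang [0.0, -0.227, -0.0] | to [0.473 0.13  0.222] | 16 mm 13 deg
slide [30, 0, 1] ang [0.0, -0.349, -0.0] | to [0.477 0.119 0.229] | 30 mm 20 deg
slide [49, 0, 0] ang [0.0, -0.471, -0.0] | to [0.483 0.103 0.237] | 49 mm 27 deg
slide [69, 0, 2] ang [0.0, -0.593, -0.0] | to [0.49  0.084 0.244] | 69 mm 34 deg
--
[[213.0216454  320.29109598]]
```

Call:
{"api": "jog_arm", "payload": {"increments": [{"slide": [-3,0,2],"angular": [0,-0.035,-0.002],"jaw": 0},{"slide": [-3,0,2],"angular": [0,-0.087,-0.002],"jaw": 0},{"slide": [-3,0,2],"angular": [0,-0.087,-0.002],"jaw": 0}]}}

```text
time_s: 14.65
position: [0.4679, 0.1455, 0.2194]
ee_rot: [-179.8, -22.8, -70.1]
ft_force: [0.6, -0.0, -2.0]
grip_width: 0.0189
gripper_force: 99.1
```

Call:
{"api": "jog_arm", "payload": {"increments": [{"slide": [6,0,3],"angular": [0,-0.105,0],"jaw": 0},{"slide": [16,0,3],"angular": [0,-0.227,0],"jaw": 0},{"slide": [30,0,1],"angular": [0,-0.349,0],"jaw": 0},{"slide": [49,0,0],"angular": [0,-0.471,0],"jaw": 0},{"slide": [69,0,2],"angular": [0,-0.593,0],"jaw": 0}]}}

```text
time_s: 15.15
position: [0.49, 0.0856, 0.2458]
ee_rot: [-179.7, 11.3, -69.8]
ft_force: [0.4, 0.1, -2.2]
grip_width: 0.0182
gripper_force: 99.0
```

Call:
{"api": "jog_arm", "payload": {"increments": [{"slide": [0,0,0],"angular": [0,0,0],"jaw": 0},{"slide": [0,0,0],"angular": [0,0,0],"jaw": 0},{"slide": [0,0,0],"angular": [0,0,0],"jaw": 0}]}}

```text
time_s: 15.45
position: [0.4894, 0.0854, 0.2436]
ee_rot: [180.0, 10.9, -70.0]
ft_force: [-0.8, 0.4, -1.1]
grip_width: 0.0186
gripper_force: 99.0
```

```bash
cat >> h.py <<'E'
def icemask(n,f=None):
    im=imaging.camera(n)
    if f: cv2.imwrite(f,im)
    hsv=cv2.cvtColor(im,cv2.COLOR_BGR2HSV)
    m=((hsv[...,0]>85)&(hsv[...,0]<115)&(hsv[...,1]>20)&(hsv[...,2]>110)).astype(np.uint8)
    k,l,s,c=cv2.connectedComponentsWithStats(m)
    print(n,[(s[i,:5].tolist()) for i in range(1,k) if s[i,4]>15])
E
python3 - <<'E'
from h import *
from pour import P
scoopnow()
rows([P(-10,112,38),P(-5,105,45),P(0,100,52),P(5,100,58),P(10,100,64)],cur())
icemask("scene");icemask("top")
E
```

```text
scoop [0.5055 0.0412 0.1442] rpy [ -0.   30.9 -70. ] in bin mm [ 25.4 317.  144.2] F [-0.8  0.4 -1.1] j [ 24.   5. -14. -12. -71.   0.]
slide [21, 0, -6] ang [0.0, -0.124, 0.0] | to [0.497 0.065 0.246] | 22 mm 7 deg
slide [42, 0, -11] ang [0.0, -0.246, 0.0] | to [0.504 0.044 0.247] | 44 mm 14 deg
slide [64, 0, -16] ang [0.0, -0.368, 0.0] | to [0.512 0.023 0.247] | 66 mm 21 deg
slide [84, 0, -23] ang [0.0, -0.473, 0.0] | to [0.519 0.004 0.25 ] | 87 mm 27 deg
slide [104, 0, -28] ang [0.0, -0.577, 0.0] | to [ 0.526 -0.016  0.252] | 108 mm 33 deg
--
scene []
top [[323, 283, 28, 21, 308], [259, 354, 29, 29, 640]]
```

Call:
{"api": "jog_arm", "payload": {"increments": [{"slide": [21,0,-6],"angular": [0,-0.124,0],"jaw": 0},{"slide": [42,0,-12],"angular": [0,-0.246,0],"jaw": 0},{"slide": [60,0,-17],"angular": [0,-0.368,0],"jaw": 0},{"slide": [60,0,-17],"angular": [0,-0.368,0],"jaw": 0},{"slide": [60,0,-17],"angular": [0,-0.368,0],"jaw": 0}]}}

```text
time_s: 16.05
position: [0.5112, 0.0272, 0.2476]
ee_rot: [179.8, 32.1, -70.1]
ft_force: [-0.3, -0.2, -0.8]
grip_width: 0.0189
gripper_force: 99.2
```

Call:
{"api": "jog_arm", "payload": {"increments": [{"slide": [0,0,0],"angular": [0,0,0],"jaw": 0},{"slide": [0,0,0],"angular": [0,0,0],"jaw": 0}]}}

```text
time_s: 16.25
position: [0.5106, 0.0292, 0.2497]
ee_rot: [-179.9, 32.0, -69.7]
ft_force: [0.1, 0.2, -0.5]
grip_width: 0.0184
gripper_force: 99.2
```

```bash
python3 - <<'E'
from h import *
from pour import P
scoopnow()
icemask("top")
s=rows([P(-10,115,42),P(-20,135,30),P(-30,160,18),P(-40,185,6),P(-55,200,-2)],cur())
E
```

```text
scoop [0.5136 0.0216 0.1399] rpy [  0.1  52.  -69.7] in bin mm [ 28.8 296.1 139.9] F [ 0.1  0.2 -0.5] j [  1.  15.  -0. -30. -87.  24.]
top []
slide [-26, 0, 12] ang [0.0, 0.175, 0.004] | to [0.5   0.056 0.253] | 29 mm 10 deg
slide [-60, 0, 29] ang [-0.0, 0.384, 0.004] | to [0.487 0.091 0.257] | 67 mm 22 deg
slide [-91, 0, 43] ang [-0.001, 0.594, 0.004] | to [0.476 0.123 0.261] | 100 mm 34 deg
slide [-114, 0, 59] ang [-0.001, 0.803, 0.004] | to [0.466 0.149 0.26 ] | 129 mm 46 deg
slide [-133, 0, 75] ang [-0.001, 0.943, 0.004] | to [0.458 0.172 0.256] | 153 mm 54 deg
--
```

Call:
{"api": "jog_arm", "payload": {"increments": [{"slide": [-23,0,10],"angular": [0,0.145,0],"jaw": 0},{"slide": [-46,0,21],"angular": [0,0.29,0.004],"jaw": 0},{"slide": [-66,0,32],"angular": [0,0.435,0.004],"jaw": 0},{"slide": [-89,0,43],"angular": [0,0.58,0.004],"jaw": 0},{"slide": [-105,0,53],"angular": [0,0.72,0.004],"jaw": 0}]}}

```text
time_s: 16.8
position: [0.4706, 0.1402, 0.2627]
ee_rot: [-179.5, -9.4, -70.1]
ft_force: [1.9, -1.0, -2.5]
grip_width: 0.0184
gripper_force: 99.2
```

Call:
{"api": "jog_arm", "payload": {"increments": [{"slide": [-15,0,-5],"angular": [0,0.1,0],"jaw": 0},{"slide": [-30,0,-8],"angular": [0,0.2,0],"jaw": 0},{"slide": [-30,0,-8],"angular": [0,0.2,0],"jaw": 0},{"slide": [-30,0,-8],"angular": [0,0.2,0],"jaw": 0}]}}

```text
time_s: 17.2
position: [0.4595, 0.1684, 0.2631]
ee_rot: [-180.0, -20.6, -69.9]
ft_force: [-0.5, -0.3, -1.8]
grip_width: 0.0188
gripper_force: 99.1
```

```bash
python3 - <<'E'
from h import *
scoopnow()
icemask("top","pics/t2.png"); icemask("scene","pics/s2.png")
im=cv2.imread("pics/t2.png")[240:335,265:360]
hsv=cv2.cvtColor(im,cv2.COLOR_BGR2HSV)
print("bucket area hue/sat/val coarse"); 
for r in range(4,95,9): print(" ".join("%3d/%3d/%3d"%tuple(hsv[r,c]) for c in range(4,95,10)))
A=([.5026,.06,.2]); 
s=cur()
W=[(np.array([.49,.20,.24]),-58,-2),(np.array([.52,.24,.22]),-45,0),(np.array([.56,.27,.17]),-33,0),(np.array([.5826,.2775,.11]),-22.3,0)]
for o,y,q in W: print("origin",o,y); plan([scoop2tcp(o,y,q)],s); s=scoop2tcp(o,y,q)
E
```

```text
scoop [0.4911 0.0819 0.2029] rpy [  0.   -0.6 -69.9] in bin mm [ 20.6 359.9 202.9] F [-0.5 -0.3 -1.8] j [ 56.   4. -26.  17. -73. -43.]
top [[293, 255, 28, 40, 174], [323, 259, 20, 21, 80], [331, 283, 20, 21, 88], [259, 353, 29, 30, 643]]
scene []
bucket area hue/sat/val coarse
105/ 13/ 79  98/ 13/ 78 105/ 13/ 80  19/ 16/230  23/ 10/103  19/ 17/123 105/  6/ 86 105/ 13/ 77  90/  3/ 75 100/ 11/ 72
 96/ 16/ 81  84/ 15/ 83  30/  8/ 93  17/ 16/111  18/ 18/142  19/ 15/136  30/ 14/ 92  20/ 16/ 98 100/ 10/ 77  90/ 10/ 75
 98/ 12/ 87  40/  8/ 93  21/ 13/140  96/  5/252  90/ 17/238  20/ 13/240  90/ 15/238  26/ 14/147  23/ 15/226  90/  4/ 57
 18/ 24/184  19/ 14/142  17/ 12/144  90/ 16/239  90/ 27/188  20/ 13/244 102/  5/253  92/ 19/230  20/ 16/ 97  90/  8/ 67
 90/  3/251  21/ 12/151  19/ 11/246  19/ 11/245  96/  5/252  90/ 21/160  25/ 15/186  20/ 13/241  18/ 13/239  90/  4/ 62
 90/  3/251  98/  4/252  18/ 10/246  19/ 13/154 102/  5/253  91/ 25/212  19/ 12/241  90/  6/251  85/ 18/157  90/  9/ 60
 98/  4/252 102/  5/253  18/  8/153  20/ 10/152  20/  9/245  19/ 12/243  19/ 12/240 102/  5/253  89/ 
[... 266 characters left out ...]
/251  45/  5/110  15/ 12/132  19/ 13/153  17/ 15/151  21/ 10/245  20/ 13/233  60/  4/ 69  10/ 11/ 68   0/  0/ 76
 98/ 25/ 83  99/ 22/ 83 100/ 19/ 81  90/ 13/ 76  90/  7/ 75 120/  4/ 72   0/  0/ 67  45/  6/ 79  30/  6/ 79  30/  3/ 76
origin [0.49 0.2  0.24] -58
slide [-93, -20, -72] ang [0.076, 0.025, -0.198] | to [0.44  0.279 0.298] | 119 mm 12 deg
origin [0.52 0.24 0.22] -45
slide [-19, -26, 10] ang [0.081, -0.035, -0.212] | to [0.455 0.305 0.281] | 34 mm 13 deg
origin [0.56 0.27 0.17] -33
slide [-9, -30, 50] ang [0.072, 0.0, -0.197] | to [0.483 0.32  0.231] | 59 mm 12 deg
origin [0.5826 0.2775 0.11  ] -22.3
slide [-5, -2, 62] ang [0.064, 0.0, -0.175] | to [0.498 0.312 0.171] | 62 mm 11 deg
```

All four cubes show up inside the bucket (one double blob plus two singles), and the force reading matches an empty scoop. Returning it to the rest.

Call:
{"api": "jog_arm", "payload": {"increments": [{"slide": [-31,-7,-24],"angular": [0.025,0.008,-0.066],"jaw": 0},{"slide": [-62,-14,-48],"angular": [0.05,0.016,-0.132],"jaw": 0},{"slide": [-93,-20,-72],"angular": [0.076,0.025,-0.198],"jaw": 0}]}}

```text
time_s: 17.6
position: [0.4416, 0.2791, 0.2988]
ee_rot: [-180.0, -22.0, -58.0]
ft_force: [1.2, -0.3, -1.8]
grip_width: 0.0187
gripper_force: 99.1
```

Call:
{"api": "jog_arm", "payload": {"increments": [{"slide": [-10,-13,5],"angular": [0.04,-0.017,-0.106],"jaw": 0},{"slide": [-19,-26,10],"angular": [0.081,-0.035,-0.212],"jaw": 0},{"slide": [-19,-26,10],"angular": [0.081,-0.035,-0.212],"jaw": 0}]}}

```text
time_s: 17.9
position: [0.4563, 0.3038, 0.281]
ee_rot: [179.9, -20.0, -45.0]
ft_force: [0.4, -1.0, -2.3]
grip_width: 0.0186
gripper_force: 99.2
```

Call:
{"api": "jog_arm", "payload": {"increments": [{"slide": [-4,-15,25],"angular": [0.036,0,-0.1],"jaw": 0},{"slide": [-9,-30,50],"angular": [0.072,0,-0.197],"jaw": 0},{"slide": [-9,-30,50],"angular": [0.072,0,-0.197],"jaw": 0},{"slide": [-9,-30,50],"angular": [0.072,0,-0.197],"jaw": 0}]}}

```text
time_s: 18.3
position: [0.4835, 0.318, 0.2319]
ee_rot: [179.9, -20.0, -33.3]
ft_force: [-0.3, 0.2, -0.8]
grip_width: 0.0188
gripper_force: 99.1
```

```bash
python3 - <<'E'
from h import *
scoopnow()
G=(np.array([.4971,.3117,.0651]),tool(-22.29,-20))
plan([(G[0]+[0,0,.08],G[1]),(G[0]+[0,0,.03],G[1])])
E
```

```text
scoop [0.5599 0.2676 0.1708] rpy [ -0.1  -0.  -33.4] in bin mm [129.7 525.1 170.8] F [-0.3  0.2 -0.8] j [ 65.   9. -27.  23. -59. -21.]
slide [-16, -2, 87] ang [0.068, -0.0, -0.181] | to [0.497 0.312 0.145] | 88 mm 11 deg
slide [-17, 0, 47] ang [0.0, 0.0, 0.0] | to [0.497 0.312 0.095] | 50 mm 0 deg
```

Call:
{"api": "jog_arm", "payload": {"increments": [{"slide": [-5,-1,29],"angular": [0.023,0,-0.06],"jaw": 0},{"slide": [-11,-1,58],"angular": [0.046,0,-0.12],"jaw": 0},{"slide": [-16,-2,87],"angular": [0.068,0,-0.181],"jaw": 0},{"slide": [-16,-2,87],"angular": [0.068,0,-0.181],"jaw": 0},{"slide": [-16,-2,87],"angular": [0.068,0,-0.181],"jaw": 0}]}}

```text
time_s: 18.8
position: [0.4973, 0.3131, 0.1457]
ee_rot: [-179.9, -20.1, -22.2]
ft_force: [0.3, 0.2, 0.1]
grip_width: 0.0186
gripper_force: 99.1
```

Call:
{"api": "jog_arm", "payload": {"increments": [{"slide": [-6,0,17],"angular": [0,0,0],"jaw": 0},{"slide": [-12,0,34],"angular": [0,0,0],"jaw": 0},{"slide": [-17,0,47],"angular": [0,0,0],"jaw": 0},{"slide": [-17,0,47],"angular": [0,0,0],"jaw": 0},{"slide": [-17,0,47],"angular": [0,0,0],"jaw": 0}]}}

```text
time_s: 19.3
position: [0.4977, 0.3143, 0.0959]
ee_rot: [-179.8, -20.1, -22.1]
ft_force: [-0.7, 0.1, -0.7]
grip_width: 0.0186
gripper_force: 99.1
```

Call:
{"api": "jog_arm", "payload": {"increments": [{"slide": [0,0,0],"angular": [0,0,0],"jaw": 0},{"slide": [0,0,0],"angular": [0,0,0],"jaw": 0}]}}

```text
time_s: 19.5
position: [0.4972, 0.3139, 0.0953]
ee_rot: [-179.8, -20.0, -22.0]
ft_force: [-0.3, 0.8, -0.4]
grip_width: 0.019
gripper_force: 99.1
```

```bash
python3 - <<'E'
from h import *
scoopnow()
G=(np.array([.4971,.3117,.0651]),tool(-22.29,-20))
plan([(G[0]+[0,0,.012],G[1]),(G[0]+[0,0,.001],G[1])])
p,t=cur(); o=G[0]-p
im=imaging.camera("top"); im0=cv2.imread("pics/top0.png")
# bright bowl interior: area centroid & rect now vs predicted shift from its place in the first picture
def bowl(im):
    g=cv2.cvtColor(im,cv2.COLOR_BGR2GRAY); m=(g>200).astype(np.uint8); m[:, :100]=0;m[:,215:]=0;m[:215]=0;m[300:]=0
    c=max(cv2.findContours(m,0,2)[0],key=cv2.contourArea); return cv2.minAreaRect(c)
a,b=bowl(im0),bowl(im); print(a,b)
c0=cast("top",[a[0]],.007)[0]; c1=cast("top",[b[0]],.007+p[2]-.0651)[0]
print("bowl centre moved mm",(c1-c0)*1e3,"arm",(p-G[0])*1e3)
E
```

```text
scoop [0.5821 0.2798 0.0342] rpy [  0.1  -0.  -22. ] in bin mm [154.1 532.   34.2] F [-0.3  0.8 -0.4] j [ 61.  15. -43.  37. -35. -24.]
slide [-6, 2, 17] ang [-0.004, -0.001, 0.005] | to [0.497 0.312 0.077] | 18 mm 0 deg
slide [-4, 0, 10] ang [0.0, 0.0, 0.0] | to [0.497 0.312 0.066] | 11 mm 0 deg
((153.71148681640625, 270.42742919921875), (47.076683044433594, 69.33189392089844), 22.2490234375) ((148.8555145263672, 269.4328308105469), (47.95430374145508, 70.91386413574219), 21.124719619750977)
bowl centre moved mm [-0.99091286  1.37205131 30.16515016] arm [ 0.07619339  2.19551814 30.16515016]
```

The bowl has moved within 1 mm of what the arm did, so the grip has not slipped. Lowering into the pocket.

Call:
{"api": "jog_arm", "payload": {"increments": [{"slide": [-3,2,8],"angular": [-0.004,0,0.005],"jaw": 0},{"slide": [-6,2,17],"angular": [-0.004,-0.001,0.005],"jaw": 0},{"slide": [-6,2,17],"angular": [-0.004,-0.001,0.005],"jaw": 0},{"slide": [-6,2,17],"angular": [-0.004,-0.001,0.005],"jaw": 0},{"slide": [-6,2,17],"angular": [-0.004,-0.001,0.005],"jaw": 0}]}}

```text
time_s: 20.05
position: [0.4961, 0.3106, 0.0756]
ee_rot: [179.8, -19.9, -22.3]
ft_force: [-0.1, -0.5, -1.5]
grip_width: 0.0186
gripper_force: 99.2
```

```bash
python3 - <<'E'
from h import *
scoopnow()
G=(np.array([.4971,.3117,.0651]),tool(-22.29,-20))
rows([(G[0]+[0,0,.006],G[1]),(G[0]+[0,0,.001],G[1])],cur())
E
```

```text
scoop [0.5806 0.2758 0.0144] rpy [ -0.2   0.1 -22.3] in bin mm [151.7 528.4  14.4] F [-0.1 -0.5 -1.5] j [ 60.  17. -45.  39. -32. -27.]
slide [-1, -1, 4] ang [0.003, 0.001, 0.0] | to [0.497 0.312 0.071] | 5 mm 0 deg
slide [-3, -1, 9] ang [0.003, 0.001, 0.0] | to [0.497 0.312 0.066] | 10 mm 0 deg
--
```

Call:
{"api": "jog_arm", "payload": {"increments": [{"slide": [-1,-1,4],"angular": [0.003,0.001,0],"jaw": 0},{"slide": [-2,-1,7],"angular": [0.003,0.001,0],"jaw": 0},{"slide": [-3,-1,9],"angular": [0.003,0.001,0],"jaw": 0},{"slide": [-3,-1,9],"angular": [0.003,0.001,0],"jaw": 0},{"slide": [-3,-1,9],"angular": [0.003,0.001,0],"jaw": 0}]}}

```text
time_s: 20.55
position: [0.4967, 0.3118, 0.0663]
ee_rot: [-180.0, -20.0, -22.3]
ft_force: [-0.6, 0.8, -1.9]
grip_width: 0.0187
gripper_force: 99.3
```

```bash
python3 - <<'E'
from h import *
scoopnow()
E
```

```text
scoop [0.5815 0.2772 0.0051] rpy [  0.    0.  -22.2] in bin mm [152.9 529.6   5.1] F [-0.6  0.8 -1.9] j [ 59.  17. -46.  42. -31. -29.]
```

Lower the last millimetre, then open gently and back out along the tool axis.

Call:
{"api": "jog_arm", "payload": {"increments": [{"slide": [0,0,1.5],"angular": [0,0,0],"jaw": 0},{"slide": [0,0,1.5],"angular": [0,0,0],"jaw": 0},{"slide": [0,0,1.5],"angular": [0,0,0],"jaw": 0}]}}

```text
time_s: 20.85
position: [0.4974, 0.3119, 0.0652]
ee_rot: [-179.9, -20.0, -22.3]
ft_force: [0.7, -0.1, -0.7]
grip_width: 0.0188
gripper_force: 99.3
```

Call:
{"api": "jog_arm", "payload": {"increments": [{"slide": [0,0,1],"angular": [0,0,0],"jaw": 0.3},{"slide": [0,0,0],"angular": [0,0,0],"jaw": 0.5},{"slide": [0,0,0],"angular": [0,0,0],"jaw": 0.6},{"slide": [0,0,0],"angular": [0,0,0],"jaw": 0.6},{"slide": [0,0,0],"angular": [0,0,0],"jaw": 0.6}]}}

```text
time_s: 21.35
position: [0.4972, 0.3117, 0.065]
ee_rot: [-179.9, -20.0, -22.3]
ft_force: [0.5, -0.5, -0.1]
grip_width: 0.0507
gripper_force: 0.0
```

Call:
{"api": "jog_arm", "payload": {"increments": [{"slide": [0,0,-20],"angular": [0,0,0],"jaw": 0.6},{"slide": [0,0,-50],"angular": [0,0,0],"jaw": 0.6},{"slide": [0,0,-80],"angular": [0,0,0],"jaw": 0.6},{"slide": [10,0,-110],"angular": [0,0,0],"jaw": 0.6},{"slide": [20,0,-130],"angular": [0,0,0],"jaw": 0.6}]}}

```text
time_s: 21.85
position: [0.4731, 0.3222, 0.1961]
ee_rot: [-179.8, -20.0, -22.2]
ft_force: [0.4, 0.4, -0.1]
grip_width: 0.0514
gripper_force: 0.0
```

```bash
python3 - <<'E'
from h import *
icemask("top","pics/t3.png"); icemask("scene","pics/s3.png")
for n in ("top","scene"):
    a=cv2.imread(f"pics/{n}0.png"); b=cv2.imread(f"pics/{'t' if n=='top' else 's'}3.png")
    m=(cv2.absdiff(cv2.GaussianBlur(a,(3,3),0),cv2.GaussianBlur(b,(3,3),0)).max(2)>40).astype(np.uint8)
    k,l,s,c=cv2.connectedComponentsWithStats(m); print(n,[s[i].tolist() for i in range(1,k) if s[i,4]>12])
def bowl(im):
    g=cv2.cvtColor(im,cv2.COLOR_BGR2GRAY); m=(g>200).astype(np.uint8); m[:, :100]=0;m[:,215:]=0;m[:215]=0;m[300:]=0
    c=max(cv2.findContours(m,0,2)[0],key=cv2.contourArea); return cv2.minAreaRect(c)
print(bowl(cv2.imread("pics/top0.png")),bowl(cv2.imread("pics/t3.png")))
E
```

```text
top [[293, 255, 28, 40, 163], [323, 259, 20, 21, 78], [331, 283, 20, 21, 81], [259, 354, 29, 30, 640]]
scene []
top [[436, 216, 27, 42, 269], [442, 216, 13, 14, 126], [412, 219, 21, 19, 135], [419, 219, 8, 10, 62], [449, 239, 12, 13, 108], [421, 246, 22, 21, 135], [429, 249, 7, 10, 52], [293, 256, 14, 12, 79], [293, 258, 30, 39, 277], [322, 259, 23, 23, 143], [331, 283, 21, 22, 137], [115, 284, 27, 49, 203], [127, 300, 17, 27, 54], [36, 326, 8, 4, 24], [108, 355, 7, 5, 22], [548, 356, 92, 124, 6163], [0, 367, 26, 54, 156], [0, 374, 21, 74, 322]]
scene [[0, 0, 61, 87, 3455], [298, 0, 3, 5, 13], [75, 5, 64, 55, 2471], [312, 18, 30, 12, 201], [354, 58, 4, 6, 15], [18, 85, 12, 11, 31], [9, 91, 8, 25, 59], [354, 92, 5, 17, 47], [15, 98, 8, 20, 90], [331, 98, 5, 18, 54], [111, 149, 3, 6, 14], [340, 149, 14, 17, 55], [354, 167, 8, 12, 17], [129, 179, 14, 8, 79], [103, 198, 41, 25, 253], [133, 202, 16, 16, 42], [53, 221, 24, 6, 68], [41, 226, 15, 7, 27], [203, 356, 31, 50, 698], [247, 365, 23, 17, 300], [198, 381, 20, 17, 249], [238, 381, 26, 33, 343], [225, 390, 20, 17, 259]]
((153.71148681640625, 270.42742919921875), (47.076683044433594, 69.33189392089844), 22.2490234375) ((154.5517120361328, 270.6206970214844), (46.423831939697266, 68.707275390625), 21.801406860351562)
```

Call:
{"api": "jog_arm", "payload": {"increments": [{"slide": [0,40,-20],"angular": [0,0,0],"jaw": 0.6},{"slide": [0,80,-45],"angular": [0,0,0],"jaw": 0.6},{"slide": [0,120,-60],"angular": [0,0,0],"jaw": 0.6},{"slide": [0,165,-60],"angular": [0,0,0],"jaw": 0.6},{"slide": [0,200,-60],"angular": [0,0,0],"jaw": 0.6}]}}

```text
time_s: 22.45
position: [0.3777, 0.1416, 0.2495]
ee_rot: [-179.9, -20.0, -22.3]
ft_force: [-0.0, 0.1, -0.7]
grip_width: 0.0511
gripper_force: 0.0
```

```bash
python3 - <<'E'
from h import *
for n,roi in (("top",(100,215,110,120)),("scene",(325,140,100,100))):
    x,y,w,h=roi; A=[]
    for im in (cv2.imread(f"pics/{n}0.png"),imaging.camera(n)):
        g=cv2.cvtColor(im,cv2.COLOR_BGR2GRAY)[y:y+h,x:x+w]
        m=(g>130).astype(np.uint8); m=cv2.morphologyEx(m,cv2.MORPH_CLOSE,np.ones((5,5)))
        c=max(cv2.findContours(m,0,2)[0],key=cv2.contourArea)
        q=c[:,0]; end=q[np.argmax(q[:,1])] if n=="top" else q[np.argmin(q[:,1])]
        A.append(g); print(n,"area",cv2.contourArea(c),"handle end",end+[x,y],"rect",np.round(cv2.minAreaRect(c)[0],1)+[x,y],"extents",q.min(0),q.max(0))
    m=(cv2.absdiff(*A)>40).astype(np.uint8);k,l,s,c=cv2.connectedComponentsWithStats(m); print([s[i].tolist() for i in range(1,k) if s[i,4]>5])
E
```

```text
top area 2790.5 handle end [122 331] rect [148.5 286.3] extents [15 16] [ 92 116]
top area 2781.5 handle end [122 331] rect [148.6 286.4] extents [17 16] [ 89 116]
[[36, 37, 3, 5, 6], [26, 42, 11, 21, 41], [15, 68, 28, 47, 98], [70, 71, 4, 7, 10], [24, 80, 23, 37, 71]]
scene area 1386.5 handle end [343 149] rect [363.1 193.6] extents [12  9] [82 92]
scene area 1200.0 handle end [340 150] rect [362.9 193.9] extents [12 10] [82 91]
[[18, 9, 25, 40, 59], [12, 12, 7, 11, 12]]
```

```bash
python3 -c "
from bench import robot
print(robot.close_job())"
```

```text
the job is handed in; nothing more can be done
None
```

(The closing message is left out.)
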